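# Lay out engine bolts by length on the bolt rail

### The job

Set the four loose hexagon bolts out on the bolt rail in order of length for reassembly: one standing upright on its head, shank up, in the middle of each black pad, the longest next to the large end disc and so on down to the shortest next to the small end disc. Let go of them all and leave them standing.

Things in the scene. Friction and masses are not known exactly. Their poses are not given: they have to be found in the camera images.
- bolt_m10_1: bright steel hexagon bolt standing upright on its head, shank up, 37 mm tall in all; head 17 mm across flats, 19 mm across corners, 7 mm high; threaded round shank 10 mm in diameter above it. Origin at the centre of the underside of the head, z up along the shank. It may stand at any of eight places among other parts. The shortest of the four.
- bolt_m10_0: bright steel hexagon bolt standing upright on its head, shank up, 48 mm tall in all; head 17 mm across flats, 19 mm across corners, 7 mm high; threaded round shank 10 mm in diameter above it. Origin at the centre of the underside of the head, z up along the shank. It may stand at any of eight places among other parts. The second shortest.
- bolt_m10_2: bright steel hexagon bolt standing upright on its head, shank up, 58 mm tall in all; head 17 mm across flats, 19 mm across corners, 7 mm high; threaded round shank 10 mm in diameter above it. Origin at the centre of the underside of the head, z up along the shank. It may stand at any of eight places among other parts. The second longest.
- long_bolt: bright steel hexagon bolt standing upright on its head, shank up, 70 mm tall in all; head 17 mm across flats, 19 mm across corners, 7 mm high; threaded round shank 10 mm in diameter above it. Origin at the centre of the underside of the head, z up along the shank. It may stand at any of eight places among other parts. The longest.
- pad_a: round black rubber pad, 34 mm in diameter, 2 mm thick, fixed on the rail; first of the row, beside one of the end discs. Origin at the centre of its underside, which lies on the rail's top, 8 mm above the bench (pad top 10 mm above the bench). The four equal pads stand 60 mm apart in the row a, b, c, d, along the middle of a flat aluminium bar (350 x 60 x 8 mm) lying fixed across in front of the robot, turned up to 13 degrees either way
- pad_b: round black rubber pad, 34 mm in diameter, 2 mm thick, fixed on the rail; second of the row. Origin at the centre of its underside, which lies on the rail's top, 8 mm above the bench (pad top 10 mm above the bench). The four equal pads stand 60 mm apart in the row a, b, c, d, along the middle of a flat aluminium bar (350 x 60 x 8 mm) lying fixed across in front of the robot, turned up to 13 degrees either way
- pad_c: round black rubber pad, 34 mm in diameter, 2 mm thick, fixed on the rail; third of the row. Origin at the centre of its underside, which lies on the rail's top, 8 mm above the bench (pad top 10 mm above the bench). The four equal pads stand 60 mm apart in the row a, b, c, d, along the middle of a flat aluminium bar (350 x 60 x 8 mm) lying fixed across in front of the robot, turned up to 13 degrees either way
- pad_d: round black rubber pad, 34 mm in diameter, 2 mm thick, fixed on the rail; last of the row, beside the other end disc. Origin at the centre of its underside, which lies on the rail's top, 8 mm above the bench (pad top 10 mm above the bench). The four equal pads stand 60 mm apart in the row a, b, c, d, along the middle of a flat aluminium bar (350 x 60 x 8 mm) lying fixed across in front of the robot, turned up to 13 degrees either way
- large_disc: large plain grey steel disc, 46 mm in diameter, 6 mm high, fixed on the rail at one end of the row of pads, 57 mm beyond the last pad's centre; it may be at either end (the small disc is at the other). Origin at the centre of its underside, on the rail's top
- small_disc: small plain grey steel disc, 16 mm in diameter, 6 mm high, fixed on the rail at one end of the row of pads, 57 mm beyond the last pad's centre; it may be at either end (the large disc is at the other). Origin at the centre of its underside, on the rail's top

How it is judged (in metres and radians):
At the end, for the whole second after the job is handed in: Each bolt stands on its own pad, its centre within 10 mm of the pad's centre, in order of length with the longest beside the large disc and the shortest beside the small disc; each is upright within 0.12 rad, its head down on the pad (origin below 13 mm above the bench), at rest and released (((horizontal distance between large_disc and pad_d below 0.08 m and horizontal distance between bolt_m10_1 and pad_a below 0.01 m and horizontal distance between bolt_m10_0 and pad_b below 0.01 m and horizontal distance between bolt_m10_2 and pad_c below 0.01 m and horizontal distance between long_bolt and pad_d below 0.01 m) or (horizontal distance between large_disc and pad_a below 0.08 m and horizontal distance between bolt_m10_1 and pad_d below 0.01 m and horizontal distance between bolt_m10_0 and pad_c below 0.01 m and horizontal distance between bolt_m10_2 and pad_b below 0.01 m and horizontal distance between long_bolt and pad_a below 0.01 m)) and angle between each of bolt_m10_1, bolt_m10_0, bolt_m10_2, long_bolt's own z axis and vertical below 0.12 rad and height (world z) of each of bolt_m10_1, bolt_m10_0, bolt_m10_2, long_bolt below 0.013 m and linear speed of each of bolt_m10_1, bolt_m10_0, bolt_m10_2, long_bolt below 0.02 m/s and angular speed of each of bolt_m10_1, bolt_m10_0, bolt_m10_2, long_bolt below 0.2 rad/s and contact force between each of bolt_m10_1, bolt_m10_0, bolt_m10_2, long_bolt and the fingers below 0.1 N); the robot touches nothing.
It also fails if it takes over 104 s, if anything falls off the work surface, if the arm or the gripper's body presses on something with over 40 N, if the wrist force passes 120 N, or if a joint passes its speed limit or range.

### The arm

A 6-joint arm with a two-finger parallel gripper is mounted at the origin on the work surface; the furniture and walls round the work are solid. World frame = base frame: x ahead of the robot, y to its left, z up, the work surface at z = 0. Lengths are in mm, angles in rad, forces in N, time in s.
With the tool pointing down it reaches from about 350 to 875 mm from the base axis. Payload 4.2 kg.
Tool frame: the origin (TCP) lies at the very end of the fingers, on their centre line; the grasp point (between the pads) lies arm.grip_depth behind it (arm.grip_depth is the distance from the TCP to the grasp point, in mm); x points along the fingers, y is the direction in which the jaws open and shut, and the axes are right-handed (so a half turn about x gives the same grasp; the last joint's range is limited). The gripper opens to 85 mm and grips with 20 to 120 N. Pads are 22 mm wide; open, the fingers measure 114 mm over their backs; the gripper's body (76 mm by 85 mm) begins 54 mm behind the grasp point. The pads swing forward as they close: fully open they stand 13 mm farther back than shut.
Start: joints at [1.419, 0.385, 0.008, 0, -1.194, -0.259], TCP at [249.556, 572.993, 231.312] pointing down, gripper open.
Joint ranges: [-3.14, 3.14], [-1.21, 2.06], [-1.07, 1.41], [-3.16, 2.05], [-2.99, -0.16], [-3.1, 3.1]. Speed limits (rad/s): [2.79, 2.79, 3.14, 3.14, 3.14, 3.14].

### API

Orientations are given as a unit quaternion [x, y, z, w].
In Python, from bench import arm, get_image, models gives the robot as it stands.
- The arm moves only by the tool arm_command, never from a script. Its argument "rows" is a list of rows, each an object of numbers: "dx", "dy", "dz": the shift along the tool's x, y, z in m; "wx", "wy", "wz": the turn, a rotation vector about the tool's x, y, z in degrees; "gripper": the closure, from -1 (fully open) to 1 (shut). A call has exactly 8 rows; each row is the pose to reach, as a shift and turn from the pose measured when the call began, along the tool's axes at that moment; what a row does not reach only later rows make up. A row lasts 1/10 s, in which the tool goes at most 50 mm and 8.59 degrees, less where a joint would pass 70% of its speed; a pose out of reach is approached as far as the arm can. A call with a gripper value outside its range is refused whole. The fingers move at their own pace and stop on an object; the grip force is fixed at half the most. Time passes only in rows, so rows that repeat a pose let the fingers close, or fill a call up. It gives the time, the measured TCP pose, the force and the opening at its end, in the units of the state.
- arm.read_state(): the state, without advancing time (a new reading comes with each control period).
- get_image(name): name is "scene" or "top" or "wrist"; returns a dict with "img" (480x640x3 uint8, red, green, blue), "K" (3x3 intrinsics, pixels), "rvec" (rotation vector, rad) and "tvec" (3), from world to camera coordinates, as OpenCV has them; the wrist camera has in their place "T_tool_cam" (4x4, takes a point from camera to tool coordinates, whose origin is the TCP and whose axes are the tool frame's). Camera axes: x right, y down, z forward; pixel columns grow to the right and rows downward; lengths in mm; the calibration is good to about 2 mm. A picture is of the moment at which its call begins: read the wrist's pose just before it. There is no depth.
- arm.job_done(): hands the job in, once; it reports no verdict.
Trained networks look in the newest picture that a camera, given by its name, has taken for a name from the list of things; names that differ only in an ending like _2 or _b are one class to them, and where a whole thing is asked for, a point or a joint stands for the part that bears it (a point fixed in the world has none). Each returns a list of dicts, best first, with "conf" (0 to 1); they miss things now and then, are a little off and sometimes report something else, mostly with a low value. They report only what shows in the picture. A call takes as long as a camera call.
- models.cut_out(camera, query): "mask" (480x640 bool, what is visible of it) and "extent" ([left, top, right, bottom] in pixels, round what is visible of it).
The state is a dict: "clock": time; "joints": joint angles; "joint_vel": joint speeds; "joint_efforts": joint torques, N m; "position": TCP position; "ee_rot": TCP orientation; "contact_force": force on the tool from outside, world axes, zero at the start; "wrist_torque": the same for the moment, N m; "gripper_width": finger opening in mm.
Only numpy, scipy, OpenCV 4.12 (cv2) and the standard library are available. Lean on these libraries where they do the work, as an engineer would, in place of code of your own. Each camera call takes 0.05 s, during which the arm holds its last target.

## Working session

There is one attempt and no reset: what is moved stays moved. The work goes in short steps, Python scripts to look and compute and a tool call to move; the robot and the scene stay as the last step left them, time stands still between calls to the robot, and variables do not carry over. Pictures are saved under pics/ and viewed, and the job is handed in when it is done.

Besides the shell and the picture viewer there is one more tool, called after "Emit:" by a JSON object that holds its "op" and its "data". arm_command: Moves the arm, as the interface text tells. Its arguments: {"type":"object","properties":{"rows":{"type":"array"}},"required":["rows"]}

```bash
ls; mkdir -p pics
python3 - <<'E'
from bench import arm,get_image,models
import cv2
print(arm.read_state(), arm.grip_depth)
for n in ("scene","top","wrist"):
    d=get_image(n); cv2.imwrite(f"pics/{n}0.png",d["img"][:,:,::-1]); print(n,{k:v for k,v in d.items() if k!="img"})
E
```

```text
pics
{'clock': 0.0, 'joints': array([ 1.41859426e+00,  3.85569197e-01,  6.62955011e-03, -5.36045544e-04,
       -1.19398212e+00, -2.58615466e-01]), 'joint_vel': array([-0.00067945,  0.00021461, -0.00253593,  0.00028262,  0.00035069,
       -0.00092445]), 'joint_efforts': array([-1.70599462e-03, -3.92288268e+01,  1.88406676e+01,  4.18607891e+00,
       -4.58289942e-03, -3.75260100e-06]), 'position': array([249.33043524, 572.47914933, 230.20990443]), 'ee_rot': array([-0.69209115,  0.14505482,  0.69236302,  0.1435353 ]), 'contact_force': array([-1.07204679, -0.57117342,  0.2846873 ]), 'wrist_torque': array([ 0.01318121,  0.01645138, -0.01048479]), 'gripper_width': 85.55618239751212} 18.700000000000003
scene {'K': array([[463.36263115,   0.        , 319.37259616],
       [  0.        , 463.36263115, 233.64244735],
       [  0.        ,   0.        ,   1.        ]]), 'rvec': array([ 1.91277252, -0.56897562,  0.35699402]), 'tvec': array([-405.78447718,  149.09340215,  644.51599219])}
top {'K': array([[442.31068842,   0.        , 317.1349769 ],
       [  0.        , 442.31068842, 243.80694395],
       [  0.        ,   0.        ,   1.        ]]), 'rvec': array([ 2.23383911, -1.98430859,  0.20561943]), 'tvec': array([-49.87828524, 499.49068072, 799.30158021])}
wrist {'K': array([[412.69972934,   0.        , 321.608899  ],
       [  0.        , 412.69972934, 234.58638935],
       [  0.        ,   0.        ,   1.        ]]), 'T_tool_cam': array([[ 8.45825959e-04, -2.97979447e-01,  9.54571911e-01,
        -1.41767067e+02],
       [ 9.99999609e-01,  7.18947007e-06, -8.83834213e-04,
         5.64370197e-02],
       [ 2.56501564e-04,  9.54572286e-01,  2.97979336e-01,
        -7.65927586e+01],
       [ 0.00000000e+00,  0.00000000e+00,  0.00000000e+00,
         1.00000000e+00]])}
```

View pics/scene0.png

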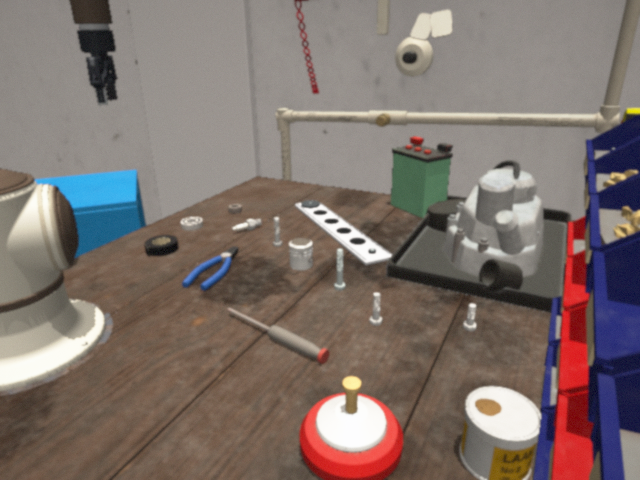

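View pics/top0.png

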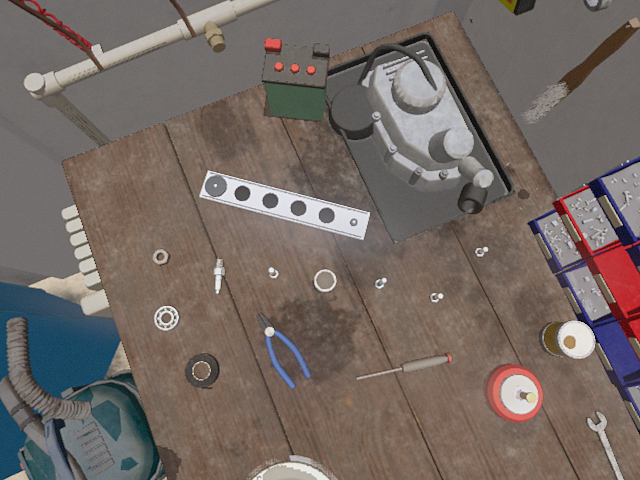

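View pics/wrist0.png

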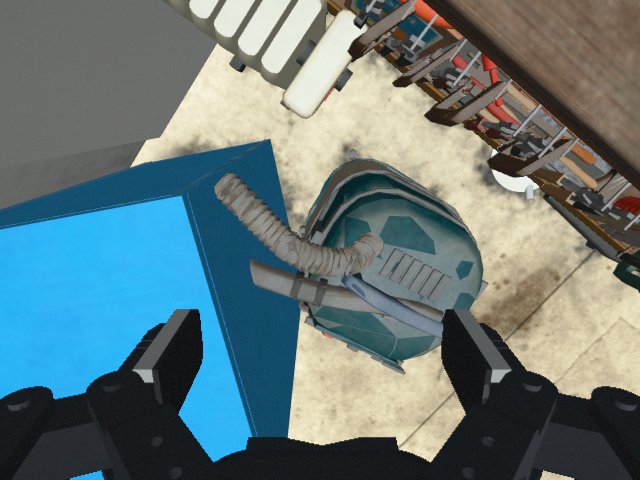

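The bolts are at about (273,272), (380,283), (436,296) and (481,252) in the top view. The large disc is at (214,186) and the small one at (354,222). Next I measure them.

```bash
cat > h.py <<'E'
import numpy as np, cv2
from bench import arm,get_image,models
from scipy.spatial.transform import Rotation as R
def cam(d):
    return d["K"],cv2.Rodrigues(d["rvec"])[0],d["tvec"].reshape(3)
def toplane(d,uv,z):
    K,Rm,t=cam(d); r=Rm.T@np.linalg.inv(K)@np.array([uv[0],uv[1],1.]); c=-Rm.T@t
    return c+r*(z-c[2])/r[2]
def proj(d,p):
    K,Rm,t=cam(d); q=K@(Rm@np.asarray(p,float)+t); return q[:2]/q[2]
def wristcam(s,d):
    T=np.eye(4);T[:3,:3]=R.from_quat(s["ee_rot"]).as_matrix();T[:3,3]=s["position"]
    M=np.linalg.inv(T@d["T_tool_cam"]); d["rvec"]=cv2.Rodrigues(M[:3,:3])[0];d["tvec"]=M[:3,3]; return d
E
python3 - <<'E'
from h import *
D={n:get_image(n) for n in("top","scene")}
for n in D:
  for q in ("bolt_m10_1","long_bolt","pad_a","large_disc","small_disc"):
    for r in models.cut_out(n,q):
        m=r["mask"]; ys,xs=np.nonzero(m); c=(xs.mean(),ys.mean())
        z={"b":0,"l":0}.get(q[0],10); z=14 if "disc" in q else z
        print(n,q,round(r["conf"],2),np.round(r["extent"],0),np.round(c,1),m.sum(),np.round(toplane(D[n],c,z),1))
a=D["top"]["img"][150:320,180:520,::-1]; 
cv2.imwrite("pics/tc.png",cv2.resize(D["top"]["img"][235:320,250:500,::-1],None,fx=3.2,fy=3.2,interpolation=cv2.INTER_CUBIC))
cv2.imwrite("pics/sc.png",cv2.resize(D["scene"]["img"][190:340,260:490,::-1],None,fx=3.4,fy=3.4,interpolation=cv2.INTER_CUBIC))
E
```

```text
top pad_a 0.71 [291. 197. 308. 217.] [298.4 207.5] 160 [581.   57.1  10. ]
top pad_a 0.68 [320. 207. 335. 222.] [326.7 214.4] 203 [573.2  -2.   10. ]
top pad_a 0.59 [264. 194. 278. 208.] [270.4 200.2] 152 [589.5 116.3  10. ]
top pad_a 0.5 [234. 184. 251. 201.] [241.9 192.7] 207 [598.6 176.8  10. ]
top large_disc 0.68 [202. 174. 229. 199.] [215.8 184.9] 412 [607.4 231.6  14. ]
top large_disc 0.56 [235. 182. 253. 201.] [242.6 192.7] 191 [597.5 174.5  14. ]
top small_disc 0.47 [353. 219. 361. 225.] [353.6 221.3] 41 [564.3 -57.8  14. ]
scene bolt_m10_1 0.64 [275. 214. 284. 248.] [276.8 232.1] 197 [468.  146.2   0. ]
scene bolt_m10_1 0.5 [462. 307. 477. 332.] [470.5 318.6] 263 [ 551.9 -302.6    0. ]
scene bolt_m10_1 0.48 [370. 292. 385. 327.] [376.  311.4] 260 [ 448.8 -210.7    0. ]
scene long_bolt 0.71 [336. 248. 345. 292.] [339.5 270.9] 296 [477.8 -72.7   0. ]
scene pad_a 0.6 [326. 219. 337. 223.] [331.2 220.5] 70 [586.9 115.2  10. ]
scene pad_a 0.56 [352. 236. 366. 242.] [357.  240.3] 95 [569.6  -1.9  10. ]
scene pad_a 0.52 [317. 209. 327. 215.] [320.4 212. ] 57 [595.8 173.   10. ]
scene large_disc 0.67 [302. 200. 320. 208.] [310.  203.6] 114 [600.4 226.1  14. ]
scene small_disc 0.52 [369. 245. 379. 254.] [371.8 250.9] 43 [558.1 -62.9  14. ]
```

View pics/tc.png

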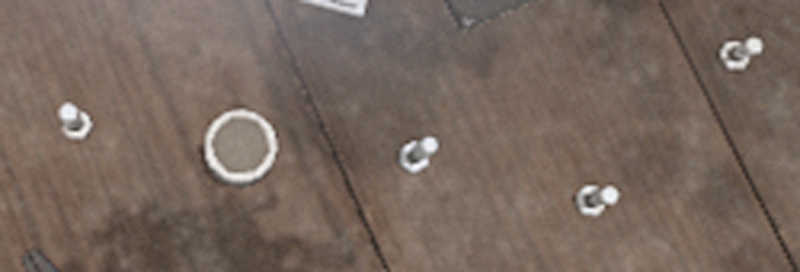

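View pics/sc.png

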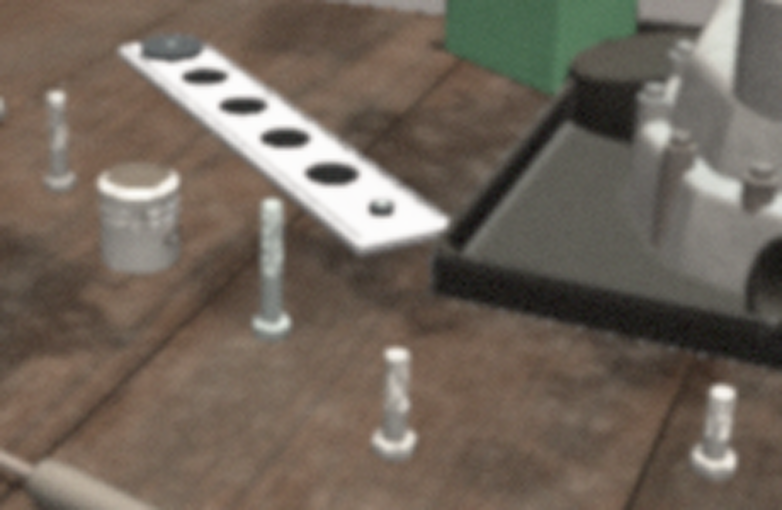

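Run:
```python
from h import *
from scipy.optimize import least_squares
D={n:get_image(n) for n in("top","scene")}
T=lambda u:np.array(u)/3.2+[250,235]
S=lambda u:np.array(u)/3.4+[260,190]
B={"A":((78,124),(68,111),(60,180),(56,95)),"B":((414,156),(431,145),(271,323),(272,203)),"C":((591,201),(610,195),(394,440),(397,353)),"D":((736,54),(755,45),(715,460),(722,390))}
for k,(th,tt,sh,st) in B.items():
    f=lambda p:np.concatenate([proj(D["top"],(p[0],p[1],5))-T(th),proj(D["top"],(p[0],p[1],p[2]))-T(tt),proj(D["scene"],(p[0],p[1],4))-S(sh),proj(D["scene"],(p[0],p[1],p[2]))-S(st)])
    r=least_squares(f,[480,0,50]); print(k,np.round(r.x,1),np.round(r.fun,1), np.round(toplane(D["top"],T(th),6),1))
    for h in (37,48,58,70):
        g=lambda p:f([p[0],p[1],h]); print("  ",h,round(least_squares(g,[480,0]).cost,2))
# pads by thresholding dark blobs
P=np.array([[581,57.1],[573.2,-2],[589.5,116.3],[598.6,176.8]])
P=P[np.argsort(-P[:,1])]; print(np.diff(P,axis=0),np.linalg.norm(np.diff(P,axis=0),axis=1))
cv2.imwrite("pics/rail.png",cv2.resize(D["top"]["img"][160:250,190:380,::-1],None,fx=4,fy=4,interpolation=cv2.INTER_CUBIC))
```

```text
A [440.2  88.6  57.3] [-0.4  0.   0.2  0.4  0.3 -0.3  0.1 -0.1] [440.2  87.8   6. ]
   37 41.73
   48 9.11
   58 0.31
   70 17.07
B [ 444.4 -122.    69.9] [-0.2  0.4 -0.5 -0.1  0.3  0.7  0.2 -0.1] [ 445.1 -122.2    6. ]
   37 155.46
   48 70.28
   58 21.38
   70 0.5
C [ 430.3 -233.    48. ] [-0.3 -0.  -0.2  0.   0.   0.6  0.2 -0. ] [ 430.2 -233.4    6. ]
   37 21.33
   48 0.27
   58 18.55
   70 90.36
D [ 532.8 -317.8   38.3] [-0.5  0.3 -0.2  0.1 -0.2  0.1  0.7  0. ] [ 533.3 -318.4    6. ]
   37 0.77
   48 18.14
   58 74.93
   70 197.81
[[ -9.1 -60.5]
 [ -8.5 -59.2]
 [ -7.8 -59.1]] [61.18055247 59.8071066  59.61249869]
```

View pics/rail.png

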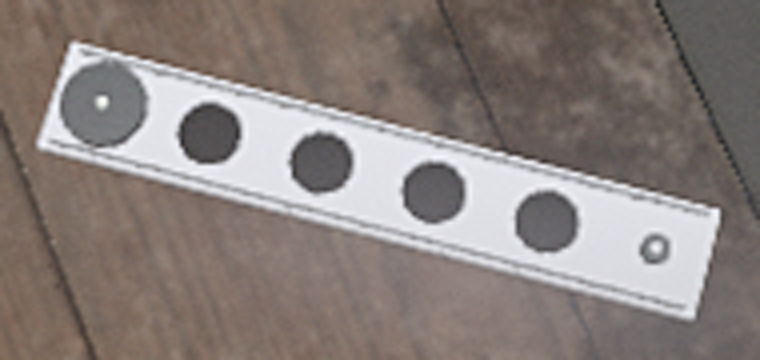

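```bash
cat >> h.py <<'E'
YAW=np.arctan2(-0.141,0.990)
def target_R(yaw=None,s=1):
    yaw=YAW if yaw is None else yaw
    x=np.array([0,0,-1.]);y=s*np.array([np.cos(yaw),np.sin(yaw),0]);return np.stack([x,y,np.cross(x,y)],1)
def delta(p,yaw=None,s=1):
    st=arm.read_state();Rt=R.from_quat(st["ee_rot"]).as_matrix()
    d=Rt.T@(np.array(p)-st["position"])/1000; w=R.from_matrix(Rt.T@target_R(yaw,s)).as_rotvec(degrees=True)
    print("t",round(st["clock"],2),"pos",np.round(st["position"],1),"F",np.round(st["contact_force"],1),"w",round(st["gripper_width"],1),"| d",np.round(d,4),"w",np.round(w,2))
E
python3 - <<'E'
from h import *
st=arm.read_state();print(np.round(R.from_quat(st["ee_rot"]).as_matrix(),2))
for s in(1,-1): delta([445,-122,160],s=s)
E
```

```text
[[ 0.   -0.4  -0.92]
 [ 0.   -0.92  0.4 ]
 [-1.   -0.    0.  ]]
t 0.85 pos [249.6 573.  231.3] F [-0.3  0.2  0.2] w 85.7 | d [ 0.0713  0.5591 -0.4567] w [-105.43   -0.      0.  ]
t 0.85 pos [249.6 573.  231.3] F [-0.3  0.2  0.2] w 85.7 | d [ 0.0713  0.5591 -0.4567] w [74.57  0.    0.  ]
```

Emit:
{"op": "arm_command", "data": {"rows": [{"dx": 0.0,"dy": 0.559,"dz": -0.457,"wx": 74.6,"gripper": -1},{"dx": 0.0,"dy": 0.559,"dz": -0.457,"wx": 74.6,"gripper": -1},{"dx": 0.0,"dy": 0.559,"dz": -0.457,"wx": 74.6,"gripper": -1},{"dx": 0.0,"dy": 0.559,"dz": -0.457,"wx": 74.6,"gripper": -1},{"dx": 0.0,"dy": 0.559,"dz": -0.457,"wx": 74.6,"gripper": -1},{"dx": 0.0,"dy": 0.559,"dz": -0.457,"wx": 74.6,"gripper": -1},{"dx": 0.0,"dy": 0.559,"dz": -0.457,"wx": 74.6,"gripper": -1},{"dx": 0.0,"dy": 0.559,"dz": -0.457,"wx": 74.6,"gripper": -1}]}}

```text
validation failed for argument at $.ro...
```

Run:
```python
from h import *
delta([445,-122,160],s=-1)
```

```text
t 0.85 pos [249.6 573.  231.3] F [-0.3  0.2  0.2] w 85.7 | d [ 0.0713  0.5591 -0.4567] w [74.57  0.    0.  ]
```

Emit:
{"op": "arm_command", "data": {"rows": [{"dx": 0.0,"dy": 0.05,"dz": -0.04,"wx": 8,"wy": 0,"wz": 0,"gripper": -1},{"dx": 0.0,"dy": 0.559,"dz": -0.457,"wx": 74.6,"wy": 0,"wz": 0,"gripper": -1},{"dx": 0.0,"dy": 0.559,"dz": -0.457,"wx": 74.6,"wy": 0,"wz": 0,"gripper": -1},{"dx": 0.0,"dy": 0.559,"dz": -0.457,"wx": 74.6,"wy": 0,"wz": 0,"gripper": -1},{"dx": 0.0,"dy": 0.559,"dz": -0.457,"wx": 74.6,"wy": 0,"wz": 0,"gripper": -1},{"dx": 0.0,"dy": 0.559,"dz": -0.457,"wx": 74.6,"wy": 0,"wz": 0,"gripper": -1},{"dx": 0.0,"dy": 0.559,"dz": -0.457,"wx": 74.6,"wy": 0,"wz": 0,"gripper": -1},{"dx": 0.0,"dy": 0.559,"dz": -0.457,"wx": 74.6,"wy": 0,"wz": 0,"gripper": -1}]}}

```text
clock: 1.65
position: [357.8, 186.0, 231.8]
ee_rot: [-0.491, 0.508, 0.491, 0.509]
contact_force: [1.7, 0.2, -0.6]
gripper_width: 85.6
```

Run:
```python
from h import *
delta([445,-122,160],s=-1)
```

```text
t 1.65 pos [357.8 186.  231.8] F [ 1.7  0.2 -0.6] w 85.6 | d [ 0.0716 -0.0978 -0.3049] w [6.11 0.06 0.05]
```

Emit:
{"op": "arm_command", "data": {"rows": [{"dx": 0.01,"dy": -0.012,"dz": -0.04,"wx": 1,"wy": 0,"wz": 0,"gripper": -1},{"dx": 0.072,"dy": -0.098,"dz": -0.305,"wx": 6.1,"wy": 0,"wz": 0,"gripper": -1},{"dx": 0.072,"dy": -0.098,"dz": -0.305,"wx": 6.1,"wy": 0,"wz": 0,"gripper": -1},{"dx": 0.072,"dy": -0.098,"dz": -0.305,"wx": 6.1,"wy": 0,"wz": 0,"gripper": -1},{"dx": 0.072,"dy": -0.098,"dz": -0.305,"wx": 6.1,"wy": 0,"wz": 0,"gripper": -1},{"dx": 0.072,"dy": -0.098,"dz": -0.305,"wx": 6.1,"wy": 0,"wz": 0,"gripper": -1},{"dx": 0.072,"dy": -0.098,"dz": -0.305,"wx": 6.1,"wy": 0,"wz": 0,"gripper": -1},{"dx": 0.072,"dy": -0.098,"dz": -0.305,"wx": 6.1,"wy": 0,"wz": 0,"gripper": -1}]}}

```text
clock: 2.45
position: [445.3, -125.3, 158.3]
ee_rot: [-0.462, 0.536, 0.462, 0.535]
contact_force: [-0.4, 0.8, -0.1]
gripper_width: 85.3
```

```bash
cat >> h.py <<'E'
def look(name,marks=()):
    s=arm.read_state();d=wristcam(s,get_image("wrist")); im=d["img"][:,:,::-1].copy()
    cv2.imwrite(f"pics/{name}.png",im)
    for m in marks:
        u=proj(d,m); print("expect",np.round(m),"at",np.round(u,1))
    return d
E
python3 - <<'E'
from h import *
delta([445,-122,160],s=-1)
look("w1",[(445,-122,0),(445,-122,70)])
E
```

```text
t 2.45 pos [ 445.3 -125.3  158.3] F [-0.4  0.8 -0.1] w 85.3 | d [-0.0017  0.0008  0.0033] w [-0.32  0.02 -0.07]
expect [ 445 -122    0] at [323.1 216.2]
expect [ 445 -122   70] at [323.5 246.7]
```

View pics/w1.png

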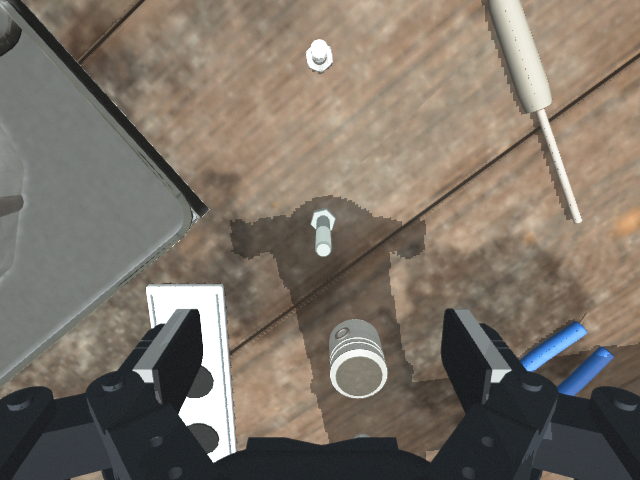

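Emit:
{"op": "arm_command", "data": {"rows": [{"dx": 0.03,"dy": 0.001,"dz": 0.0045,"wx": 0,"wy": 0,"wz": 0,"gripper": -0.3},{"dx": 0.07,"dy": 0.001,"dz": 0.0045,"wx": 0,"wy": 0,"wz": 0,"gripper": -0.3},{"dx": 0.1,"dy": 0.001,"dz": 0.0045,"wx": 0,"wy": 0,"wz": 0,"gripper": -0.3},{"dx": 0.12,"dy": 0.001,"dz": 0.0045,"wx": 0,"wy": 0,"wz": 0,"gripper": -0.3},{"dx": 0.133,"dy": 0.001,"dz": 0.0045,"wx": 0,"wy": 0,"wz": 0,"gripper": -0.3},{"dx": 0.133,"dy": 0.001,"dz": 0.0045,"wx": 0,"wy": 0,"wz": 0,"gripper": -0.3},{"dx": 0.133,"dy": 0.001,"dz": 0.0045,"wx": 0,"wy": 0,"wz": 0,"gripper": -0.3},{"dx": 0.133,"dy": 0.001,"dz": 0.0045,"wx": 0,"wy": 0,"wz": 0,"gripper": -0.3}]}}

```text
clock: 3.3
position: [445.5, -118.7, 26.9]
ee_rot: [-0.463, 0.534, 0.462, 0.535]
contact_force: [-0.4, -0.0, 0.9]
gripper_width: 55.4
```

Run:
```python
from h import *
delta([445,-121,25],s=-1)
look("w2",[(445,-121,0),(445,-121,70)])
```

```text
t 3.3 pos [ 445.5 -118.7   26.9] F [-0.4 -0.   0.9] w 55.4 | d [ 0.0019  0.0002 -0.0023] w [-0.17  0.07  0.1 ]
expect [ 445 -121    0] at [323.  280.2]
expect [ 445 -121   70] at [323. 381.]
```

View pics/w2.png

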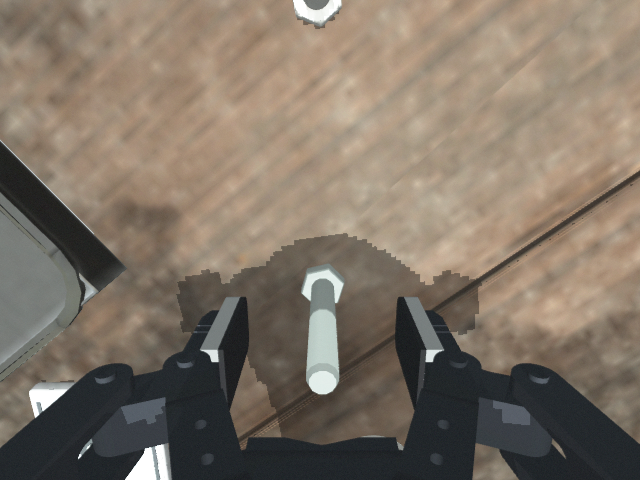

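Emit:
{"op": "arm_command", "data": {"rows": [{"dx": 0,"dy": 0,"dz": 0,"wx": 0,"wy": 0,"wz": 0,"gripper": 1},{"dx": 0,"dy": 0,"dz": 0,"wx": 0,"wy": 0,"wz": 0,"gripper": 1},{"dx": 0,"dy": 0,"dz": 0,"wx": 0,"wy": 0,"wz": 0,"gripper": 1},{"dx": 0,"dy": 0,"dz": 0,"wx": 0,"wy": 0,"wz": 0,"gripper": 1},{"dx": 0,"dy": 0,"dz": 0,"wx": 0,"wy": 0,"wz": 0,"gripper": 1},{"dx": 0,"dy": 0,"dz": 0,"wx": 0,"wy": 0,"wz": 0,"gripper": 1},{"dx": 0,"dy": 0,"dz": 0,"wx": 0,"wy": 0,"wz": 0,"gripper": 1},{"dx": 0,"dy": 0,"dz": 0,"wx": 0,"wy": 0,"wz": 0,"gripper": 1}]}}

```text
clock: 4.15
position: [445.7, -118.9, 27.4]
ee_rot: [-0.463, 0.534, 0.462, 0.536]
contact_force: [-0.7, -0.1, 5.5]
gripper_width: 8.4
```

Run:
```python
from h import *
delta([445,-121,95],s=-1)
```

```text
t 4.15 pos [ 445.7 -118.9   27.4] F [-0.7 -0.1  5.5] w 8.4 | d [-0.0676  0.0002 -0.0021] w [-0.18  0.07  0.12]
```

Emit:
{"op": "arm_command", "data": {"rows": [{"dx": -0.02,"dy": 0,"dz": 0,"wx": 0,"wy": 0,"wz": 0,"gripper": 1},{"dx": -0.05,"dy": 0,"dz": 0,"wx": 0,"wy": 0,"wz": 0,"gripper": 1},{"dx": -0.07,"dy": 0,"dz": 0,"wx": 0,"wy": 0,"wz": 0,"gripper": 1},{"dx": -0.07,"dy": 0,"dz": 0,"wx": 0,"wy": 0,"wz": 0,"gripper": 1},{"dx": -0.07,"dy": 0,"dz": 0,"wx": 0,"wy": 0,"wz": 0,"gripper": 1},{"dx": -0.07,"dy": 0,"dz": 0,"wx": 0,"wy": 0,"wz": 0,"gripper": 1},{"dx": -0.07,"dy": 0,"dz": 0,"wx": 0,"wy": 0,"wz": 0,"gripper": 1},{"dx": -0.07,"dy": 0,"dz": 0,"wx": 0,"wy": 0,"wz": 0,"gripper": 1}]}}

```text
clock: 4.95
position: [445.0, -119.0, 96.5]
ee_rot: [-0.462, 0.535, 0.463, 0.535]
contact_force: [-0.2, -0.6, -0.3]
gripper_width: 8.6
```

Run:
```python
from h import *
delta([598,176,97],s=-1)
look("w3")
```

```text
t 4.95 pos [ 445.  -119.    96.5] F [-0.2 -0.6 -0.3] w 8.6 | d [-2.000e-04 -1.089e-01  3.140e-01] w [-0.19  0.04  0.01]
```

View pics/w3.png

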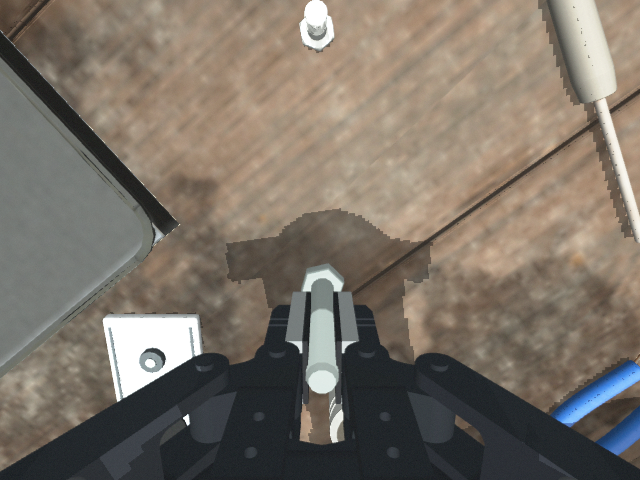

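Emit:
{"op": "arm_command", "data": {"rows": [{"dx": 0,"dy": -0.01,"dz": 0.03,"wx": 0,"wy": 0,"wz": 0,"gripper": 1},{"dx": 0,"dy": -0.025,"dz": 0.072,"wx": 0,"wy": 0,"wz": 0,"gripper": 1},{"dx": 0,"dy": -0.041,"dz": 0.118,"wx": 0,"wy": 0,"wz": 0,"gripper": 1},{"dx": 0,"dy": -0.057,"dz": 0.164,"wx": 0,"wy": 0,"wz": 0,"gripper": 1},{"dx": 0,"dy": -0.073,"dz": 0.21,"wx": 0,"wy": 0,"wz": 0,"gripper": 1},{"dx": 0,"dy": -0.089,"dz": 0.256,"wx": 0,"wy": 0,"wz": 0,"gripper": 1},{"dx": 0,"dy": -0.102,"dz": 0.296,"wx": 0,"wy": 0,"wz": 0,"gripper": 1},{"dx": 0,"dy": -0.109,"dz": 0.314,"wx": 0,"wy": 0,"wz": 0,"gripper": 1}]}}

```text
clock: 5.8
position: [599.7, 179.5, 96.2]
ee_rot: [-0.463, 0.534, 0.463, 0.535]
contact_force: [-0.2, -0.5, -0.2]
gripper_width: 8.4
```

Run:
```python
from h import *
delta([598,176,97],s=-1)
d=look("w4",[(598,176,10),(589.5,116.5,10)])
for r in models.cut_out("wrist","pad_a"):
    ys,xs=np.nonzero(r["mask"]);c=(xs.mean(),ys.mean());print(r["conf"],r["extent"],np.round(toplane(d,c,10),1))
```

```text
t 5.8 pos [599.7 179.5  96.2] F [-0.2 -0.5 -0.2] w 8.4 | d [-0.0008  0.0011 -0.0037] w [-0.02  0.06  0.07]
expect [598 176  10] at [324.5 236.5]
expect [590. 116.  10.] at [324.8 129.7]
0.79 [290.3, 1.6, 358.7, 46.3] [581.9  64.   10. ]
0.73 [295.0, 101.4, 356.0, 167.8] [589.8 118.2  10. ]
0.65 [294.2, 211.0, 355.6, 266.4] [598.7 176.9  10. ]
```

View pics/w4.png

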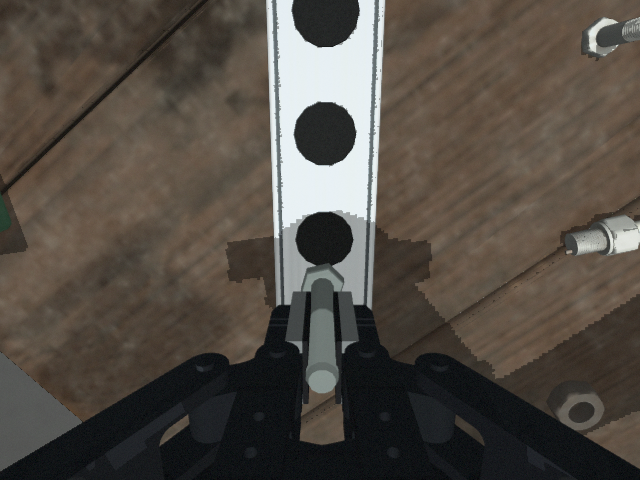

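Run:
```python
from h import *
s=arm.read_state(); d=wristcam(s,get_image("wrist"))
g=cv2.cvtColor(d["img"],cv2.COLOR_RGB2GRAY); p=s["position"]; print(p)
for c in((325,239),(325,133.5)): print(toplane(d,c,10).round(1))
zb=p[2]-27.2
print("top",toplane(d,(322,377),zb+70).round(1)-p.round(1),"head top-edge/bottom",toplane(d,(323,282),zb+7).round(1)-p.round(1))
for z in (0,7): print(z,[proj(d,p+[a,b,-27.2+z]).round(1) for a,b in((0,0),(0,-9.8),(9.8,0))])
cv2.imwrite("pics/w4c.png",cv2.resize(d["img"][200:400,240:400,::-1],None,fx=3,fy=3))
```

```text
[599.33655063 178.67360936  95.922393  ]
[597.6 176.6  10. ]
[589.3 117.6  10. ]
top [-0.3 -3.4 42.8] head top-edge/bottom [ -0.8  -4.4 -20.2]
0 [array([322.5, 284.8]), array([319.3, 264.5]), array([300.8, 287.6])]
7 [array([322.5, 291.5]), array([319.2, 270.6]), array([300. , 294.5])]
```

View pics/w4c.png

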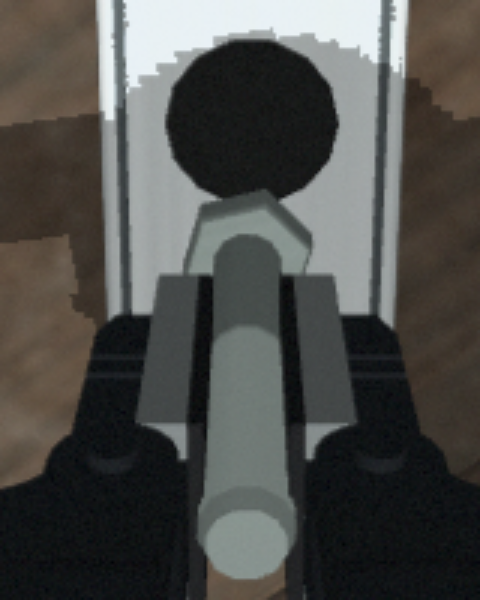

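Run:
```python
from h import *
delta([598.2,178.6,38],s=-1)
```

```text
t 5.95 pos [598.2 177.   95.8] F [-0.  -0.  -1.6] w 8.1 | d [0.0578 0.0001 0.0015] w [-0.1  -0.   -0.05]
```

Emit:
{"op": "arm_command", "data": {"rows": [{"dx": 0.02,"dy": 0,"dz": 0.0015,"wx": 0,"wy": 0,"wz": 0,"gripper": 1},{"dx": 0.04,"dy": 0,"dz": 0.0015,"wx": 0,"wy": 0,"wz": 0,"gripper": 1},{"dx": 0.05,"dy": 0,"dz": 0.0015,"wx": 0,"wy": 0,"wz": 0,"gripper": 1},{"dx": 0.055,"dy": 0,"dz": 0.0015,"wx": 0,"wy": 0,"wz": 0,"gripper": 1},{"dx": 0.0575,"dy": 0,"dz": 0.0015,"wx": 0,"wy": 0,"wz": 0,"gripper": 1},{"dx": 0.0575,"dy": 0,"dz": 0.0015,"wx": 0,"wy": 0,"wz": 0,"gripper": 1},{"dx": 0.0575,"dy": 0,"dz": 0.0015,"wx": 0,"wy": 0,"wz": 0,"gripper": 1},{"dx": 0.0575,"dy": 0,"dz": 0.0015,"wx": 0,"wy": 0,"wz": 0,"gripper": 1}]}}

```text
clock: 6.75
position: [598.8, 178.7, 39.1]
ee_rot: [-0.463, 0.534, 0.463, 0.535]
contact_force: [-0.1, 0.2, 0.2]
gripper_width: 8.3
```

Run:
```python
from h import *
delta([598.2,178.6,38],s=-1)
look("w5",[(598,176.9,10),(598,176.9,80)])
delta([598.2,178.6,38],s=-1)
```

```text
t 6.75 pos [598.8 178.7  39.1] F [-0.1  0.2  0.2] w 8.3 | d [ 0.0011  0.0005 -0.0002] w [-0.1   0.05  0.02]
expect [598. 177.  10.] at [323.6 279. ]
expect [598. 177.  80.] at [324.2 377.2]
t 6.8 pos [598.6 178.7  39. ] F [-0.7  0.4  0.4] w 8.0 | d [ 0.001   0.0004 -0.0002] w [-0.1   0.04  0.01]
```

View pics/w5.png

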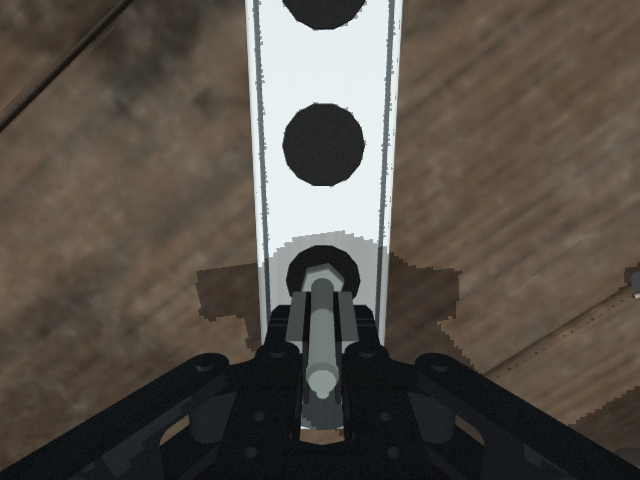

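Emit:
{"op": "arm_command", "data": {"rows": [{"dx": 0.001,"dy": 0,"dz": 0,"wx": 0,"wy": 0,"wz": 0,"gripper": 1},{"dx": 0.0018,"dy": 0,"dz": 0,"wx": 0,"wy": 0,"wz": 0,"gripper": 1},{"dx": 0.0018,"dy": 0,"dz": 0,"wx": 0,"wy": 0,"wz": 0,"gripper": 1},{"dx": 0.0018,"dy": 0,"dz": 0,"wx": 0,"wy": 0,"wz": 0,"gripper": 0.6},{"dx": 0.0018,"dy": 0,"dz": 0,"wx": 0,"wy": 0,"wz": 0,"gripper": 0.4},{"dx": 0.0018,"dy": 0,"dz": 0,"wx": 0,"wy": 0,"wz": 0,"gripper": 0.2},{"dx": 0.0018,"dy": 0,"dz": 0,"wx": 0,"wy": 0,"wz": 0,"gripper": 0},{"dx": 0.0018,"dy": 0,"dz": 0,"wx": 0,"wy": 0,"wz": 0,"gripper": 0}]}}

```text
clock: 7.6
position: [598.7, 178.7, 37.2]
ee_rot: [-0.463, 0.534, 0.463, 0.535]
contact_force: [-0.3, -0.3, 0.4]
gripper_width: 43.2
```

Run:
```python
from h import *
delta([598.2,178.6,150],s=-1)
look("w6",[(598,176.9,10),(598,176.9,80)])
```

```text
t 7.6 pos [598.7 178.7  37.2] F [-0.3 -0.3  0.4] w 43.2 | d [-1.128e-01  4.000e-04 -1.000e-04] w [-0.1   0.04  0.01]
expect [598. 177.  10.] at [323.4 280.9]
expect [598. 177.  80.] at [324.  381.7]
```

View pics/w6.png

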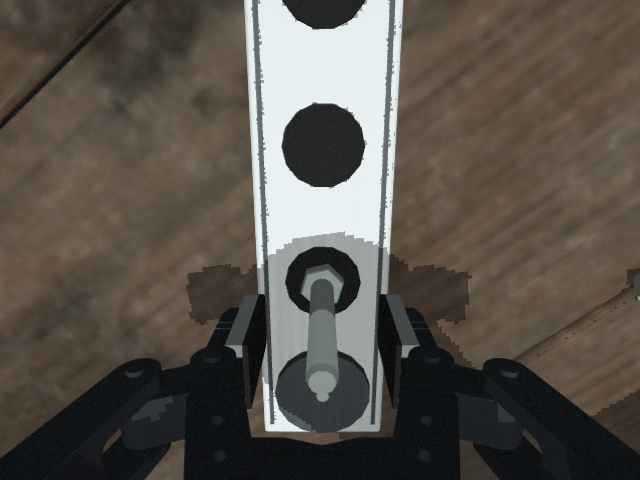

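Emit:
{"op": "arm_command", "data": {"rows": [{"dx": -0.04,"dy": 0,"dz": 0,"wx": 0,"wy": 0,"wz": 0,"gripper": 0},{"dx": -0.085,"dy": 0,"dz": 0,"wx": 0,"wy": 0,"wz": 0,"gripper": 0},{"dx": -0.12,"dy": 0.01,"dz": -0.008,"wx": 0,"wy": 0,"wz": 0,"gripper": -0.3},{"dx": -0.12,"dy": 0.045,"dz": -0.034,"wx": 0,"wy": 0,"wz": 0,"gripper": -0.3},{"dx": -0.12,"dy": 0.08,"dz": -0.061,"wx": 0,"wy": 0,"wz": 0,"gripper": -0.3},{"dx": -0.12,"dy": 0.115,"dz": -0.087,"wx": 0,"wy": 0,"wz": 0,"gripper": -0.3},{"dx": -0.12,"dy": 0.145,"dz": -0.11,"wx": 0,"wy": 0,"wz": 0,"gripper": -0.3},{"dx": -0.12,"dy": 0.145,"dz": -0.11,"wx": 0,"wy": 0,"wz": 0,"gripper": -0.3}]}}

```text
clock: 8.45
position: [434.7, 87.8, 156.9]
ee_rot: [-0.462, 0.535, 0.463, 0.534]
contact_force: [0.2, 0.5, 0.7]
gripper_width: 55.5
```

Run:
```python
from h import *
look("w7",[(440.2,88.3,0),(440.2,88.3,58)])
delta([440.2,89,22],s=-1)
```

```text
expect [440.  88.   0.] at [314.6 214.2]
expect [440.  88.  58.] at [313.2 238.1]
t 8.5 pos [437.7  89.3 157.6] F [0.9 0.3 1.3] w 55.7 | d [ 1.356e-01 -2.500e-03 -1.000e-04] w [-0.11  0.07  0.03]
```

View pics/w7.png

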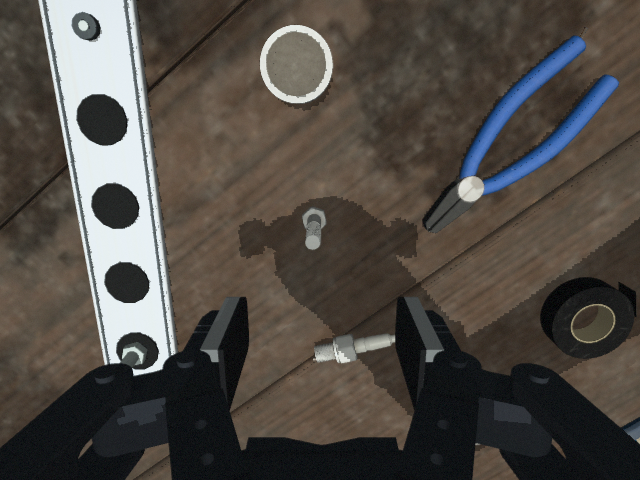

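Emit:
{"op": "arm_command", "data": {"rows": [{"dx": 0.03,"dy": -0.002,"dz": 0,"wx": 0,"wy": 0,"wz": 0,"gripper": -0.3},{"dx": 0.07,"dy": -0.0025,"dz": 0,"wx": 0,"wy": 0,"wz": 0,"gripper": -0.3},{"dx": 0.1,"dy": -0.0025,"dz": 0,"wx": 0,"wy": 0,"wz": 0,"gripper": -0.3},{"dx": 0.12,"dy": -0.0025,"dz": 0,"wx": 0,"wy": 0,"wz": 0,"gripper": -0.3},{"dx": 0.133,"dy": -0.0025,"dz": 0,"wx": 0,"wy": 0,"wz": 0,"gripper": -0.3},{"dx": 0.1345,"dy": -0.0025,"dz": 0,"wx": 0,"wy": 0,"wz": 0,"gripper": -0.3},{"dx": 0.1345,"dy": -0.0025,"dz": 0,"wx": 0,"wy": 0,"wz": 0,"gripper": -0.3},{"dx": 0.1345,"dy": -0.0025,"dz": 0,"wx": 0,"wy": 0,"wz": 0,"gripper": -0.3}]}}

```text
clock: 9.3
position: [441.3, 89.7, 23.8]
ee_rot: [-0.463, 0.533, 0.463, 0.536]
contact_force: [0.1, 0.1, 0.1]
gripper_width: 55.5
```

Run:
```python
from h import *
look("w8",[(440.2,88.3,0),(440.2,88.3,58)])
delta([440.2,89,22],s=-1)
```

```text
expect [440.  88.   0.] at [324.5 284.6]
expect [440.  88.  58.] at [325.1 364.5]
t 9.35 pos [441.1  89.7  23.9] F [-0.6  0.7  0.3] w 55.4 | d [ 0.0019  0.0008 -0.0008] w [-0.1   0.14  0.13]
```

View pics/w8.png

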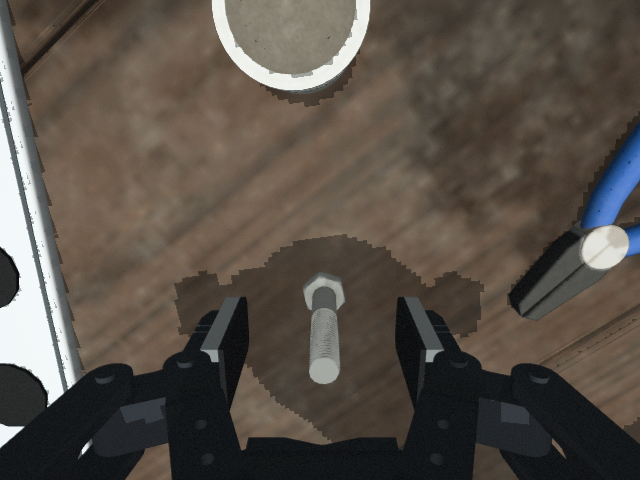

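Emit:
{"op": "arm_command", "data": {"rows": [{"dx": 0,"dy": 0,"dz": 0,"wx": 0,"wy": 0,"wz": 0,"gripper": 1},{"dx": 0,"dy": 0,"dz": 0,"wx": 0,"wy": 0,"wz": 0,"gripper": 1},{"dx": 0,"dy": 0,"dz": 0,"wx": 0,"wy": 0,"wz": 0,"gripper": 1},{"dx": 0,"dy": 0,"dz": 0,"wx": 0,"wy": 0,"wz": 0,"gripper": 1},{"dx": 0,"dy": 0,"dz": 0,"wx": 0,"wy": 0,"wz": 0,"gripper": 1},{"dx": 0,"dy": 0,"dz": 0,"wx": 0,"wy": 0,"wz": 0,"gripper": 1},{"dx": 0,"dy": 0,"dz": 0,"wx": 0,"wy": 0,"wz": 0,"gripper": 1},{"dx": 0,"dy": 0,"dz": 0,"wx": 0,"wy": 0,"wz": 0,"gripper": 1}]}}

```text
clock: 10.15
position: [441.4, 89.8, 24.3]
ee_rot: [-0.463, 0.533, 0.463, 0.536]
contact_force: [-0.3, -0.5, 6.7]
gripper_width: 8.2
```

Run:
```python
from h import *
delta([590,117.5,94],s=-1)
```

```text
t 10.15 pos [441.4  89.8  24.3] F [-0.3 -0.5  6.7] w 8.2 | d [-0.0691 -0.1433  0.0488] w [-0.08  0.16  0.16]
```

Emit:
{"op": "arm_command", "data": {"rows": [{"dx": -0.03,"dy": 0,"dz": 0,"wx": 0,"wy": 0,"wz": 0,"gripper": 1},{"dx": -0.07,"dy": 0,"dz": 0,"wx": 0,"wy": 0,"wz": 0,"gripper": 1},{"dx": -0.07,"dy": -0.03,"dz": 0.01,"wx": 0,"wy": 0.1,"wz": 0.1,"gripper": 1},{"dx": -0.07,"dy": -0.07,"dz": 0.023,"wx": 0,"wy": 0.1,"wz": 0.1,"gripper": 1},{"dx": -0.07,"dy": -0.11,"dz": 0.036,"wx": 0,"wy": 0.1,"wz": 0.1,"gripper": 1},{"dx": -0.07,"dy": -0.135,"dz": 0.045,"wx": 0,"wy": 0.1,"wz": 0.1,"gripper": 1},{"dx": -0.07,"dy": -0.143,"dz": 0.049,"wx": 0,"wy": 0.1,"wz": 0.1,"gripper": 1},{"dx": -0.07,"dy": -0.143,"dz": 0.049,"wx": 0,"wy": 0.1,"wz": 0.1,"gripper": 1}]}}

```text
clock: 10.95
position: [589.7, 117.8, 93.6]
ee_rot: [-0.463, 0.535, 0.463, 0.535]
contact_force: [-0.9, -0.6, -1.2]
gripper_width: 8.2
```

Run:
```python
from h import *
delta([590,117.5,38],s=-1)
look("w9",[(589.5,117.5,10),(589.5,117.5,94-24+58)])
delta([590,117.5,36.3],s=-1)
```

```text
t 10.95 pos [589.7 117.8  93.6] F [-0.9 -0.6 -1.2] w 8.2 | d [ 0.0556 -0.0003 -0.0003] w [-0.12  0.02 -0.04]
expect [590. 118.  10.] at [322.6 243.6]
expect [590. 118. 128.] at [323.2 368.2]
t 11.0 pos [588.6 117.5  93.8] F [ 0.3 -0.2 -0.1] w 8.4 | d [ 0.0575 -0.0015  0.0002] w [-0.11  0.   -0.08]
```

View pics/w9.png

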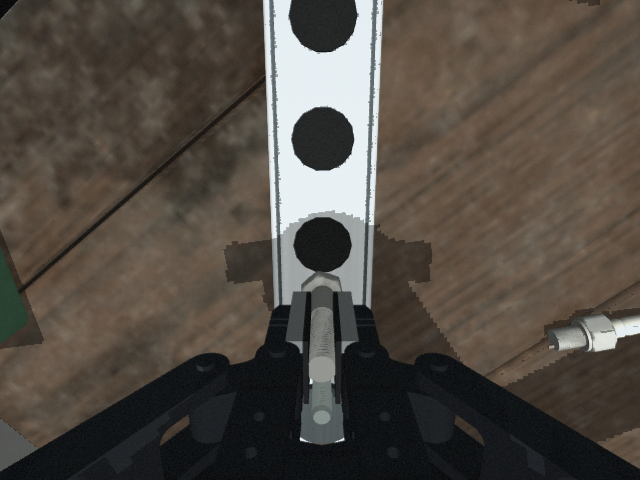

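Emit:
{"op": "arm_command", "data": {"rows": [{"dx": 0.02,"dy": -0.001,"dz": 0,"wx": 0,"wy": 0,"wz": 0,"gripper": 1},{"dx": 0.04,"dy": -0.001,"dz": 0,"wx": 0,"wy": 0,"wz": 0,"gripper": 1},{"dx": 0.05,"dy": -0.001,"dz": 0,"wx": 0,"wy": 0,"wz": 0,"gripper": 1},{"dx": 0.055,"dy": -0.001,"dz": 0,"wx": 0,"wy": 0,"wz": 0,"gripper": 1},{"dx": 0.0575,"dy": -0.001,"dz": 0,"wx": 0,"wy": 0,"wz": 0,"gripper": 1},{"dx": 0.0575,"dy": -0.001,"dz": 0,"wx": 0,"wy": 0,"wz": 0,"gripper": 1},{"dx": 0.0575,"dy": -0.001,"dz": 0,"wx": 0,"wy": 0,"wz": 0,"gripper": 1},{"dx": 0.0575,"dy": -0.001,"dz": 0,"wx": 0,"wy": 0,"wz": 0,"gripper": 1}]}}

```text
clock: 11.8
position: [589.9, 117.5, 37.0]
ee_rot: [-0.463, 0.534, 0.463, 0.535]
contact_force: [-0.2, -0.3, -0.8]
gripper_width: 8.0
```

Run:
```python
from h import *
delta([590,117.5,34.3],s=-1)
look("w10",[(589.5,117.5,10),(589.5,117.5,68)])
delta([590,117.5,34.3],s=-1)
```

```text
t 11.8 pos [589.9 117.5  37. ] F [-0.2 -0.3 -0.8] w 8.0 | d [ 0.0027 -0.0001 -0.    ] w [-0.11  0.05 -0.01]
expect [590. 118.  10.] at [323.3 284.7]
expect [590. 118.  68.] at [323.9 362.2]
t 11.85 pos [589.8 117.5  36.9] F [-0.7  0.2 -0.6] w 8.1 | d [ 0.0026 -0.0002  0.0001] w [-0.11  0.04 -0.03]
```

View pics/w10.png

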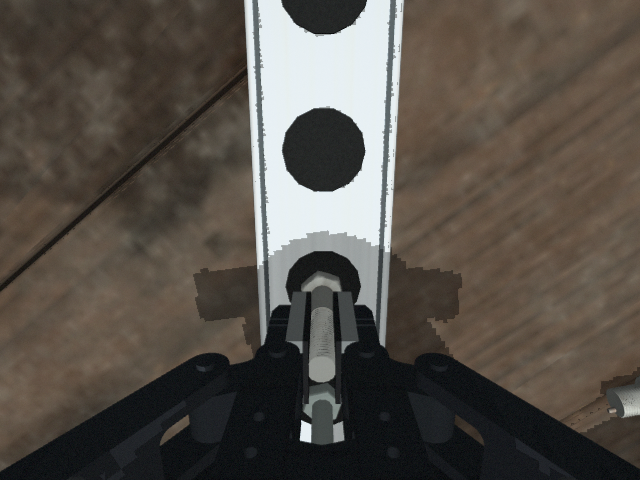

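Emit:
{"op": "arm_command", "data": {"rows": [{"dx": 0.0015,"dy": 0,"dz": 0,"wx": 0,"wy": 0,"wz": 0,"gripper": 1},{"dx": 0.0026,"dy": 0,"dz": 0,"wx": 0,"wy": 0,"wz": 0,"gripper": 1},{"dx": 0.0026,"dy": 0,"dz": 0,"wx": 0,"wy": 0,"wz": 0,"gripper": 1},{"dx": 0.0026,"dy": 0,"dz": 0,"wx": 0,"wy": 0,"wz": 0,"gripper": 0.6},{"dx": 0.0026,"dy": 0,"dz": 0,"wx": 0,"wy": 0,"wz": 0,"gripper": 0.4},{"dx": 0.0026,"dy": 0,"dz": 0,"wx": 0,"wy": 0,"wz": 0,"gripper": 0.2},{"dx": 0.0026,"dy": 0,"dz": 0,"wx": 0,"wy": 0,"wz": 0,"gripper": 0},{"dx": 0.0026,"dy": 0,"dz": 0,"wx": 0,"wy": 0,"wz": 0,"gripper": 0}]}}

```text
clock: 12.65
position: [589.8, 117.5, 34.3]
ee_rot: [-0.463, 0.534, 0.463, 0.535]
contact_force: [-0.4, 1.0, 0.7]
gripper_width: 42.7
```

Run:
```python
from h import *
look("w11",[(589.5,117.5,10),(589.5,117.5,68)])
delta([430.3,-232,150],s=-1)
```

```text
expect [590. 118.  10.] at [323.2 287.5]
expect [590. 118.  68.] at [323.7 367.7]
t 12.7 pos [589.8 117.5  34.3] F [ 0.1 -0.3 -0.4] w 43.0 | d [-0.1159  0.108  -0.3686] w [-0.11  0.04 -0.03]
```

View pics/w11.png

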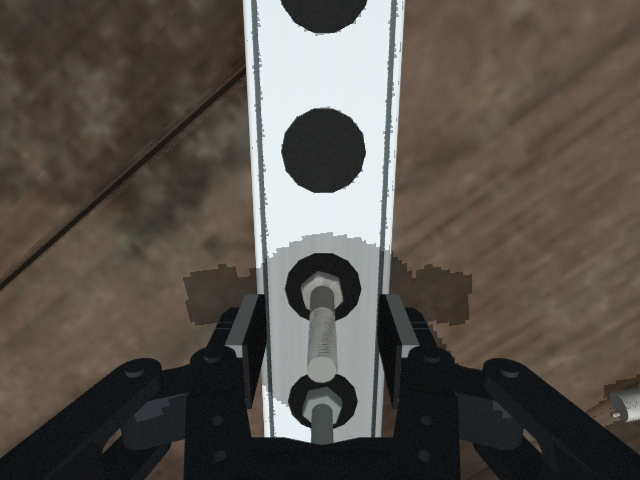

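Emit:
{"op": "arm_command", "data": {"rows": [{"dx": -0.04,"dy": 0,"dz": 0,"wx": 0,"wy": 0,"wz": 0,"gripper": 0},{"dx": -0.085,"dy": 0,"dz": 0,"wx": 0,"wy": 0,"wz": 0,"gripper": 0},{"dx": -0.116,"dy": 0.01,"dz": -0.034,"wx": 0,"wy": 0,"wz": 0,"gripper": -0.3},{"dx": -0.116,"dy": 0.023,"dz": -0.08,"wx": 0,"wy": 0,"wz": 0,"gripper": -0.3},{"dx": -0.116,"dy": 0.036,"dz": -0.126,"wx": 0,"wy": 0,"wz": 0,"gripper": -0.3},{"dx": -0.116,"dy": 0.05,"dz": -0.172,"wx": 0,"wy": 0,"wz": 0,"gripper": -0.3},{"dx": -0.116,"dy": 0.063,"dz": -0.218,"wx": 0,"wy": 0,"wz": 0,"gripper": -0.3},{"dx": -0.116,"dy": 0.076,"dz": -0.264,"wx": 0,"wy": 0,"wz": 0,"gripper": -0.3}]}}

```text
clock: 13.5
position: [475.9, -134.5, 150.5]
ee_rot: [-0.463, 0.534, 0.463, 0.535]
contact_force: [0.8, -0.3, 1.2]
gripper_width: 55.5
```

Run:
```python
from h import *
delta([430.3,-232,130],s=-1)
```

```text
t 13.5 pos [ 475.9 -134.5  150.5] F [ 0.8 -0.3  1.2] w 55.5 | d [ 0.0204  0.0312 -0.103 ] w [-0.07  0.04  0.02]
```

Emit:
{"op": "arm_command", "data": {"rows": [{"dx": 0,"dy": 0.014,"dz": -0.045,"wx": 0,"wy": 0,"wz": 0,"gripper": -0.3},{"dx": 0.01,"dy": 0.025,"dz": -0.085,"wx": 0,"wy": 0,"wz": 0,"gripper": -0.3},{"dx": 0.02,"dy": 0.031,"dz": -0.103,"wx": 0,"wy": 0,"wz": 0,"gripper": -0.3},{"dx": 0.02,"dy": 0.031,"dz": -0.103,"wx": 0,"wy": 0,"wz": 0,"gripper": -0.3},{"dx": 0.02,"dy": 0.031,"dz": -0.103,"wx": 0,"wy": 0,"wz": 0,"gripper": -0.3},{"dx": 0.02,"dy": 0.031,"dz": -0.103,"wx": 0,"wy": 0,"wz": 0,"gripper": -0.3},{"dx": 0.02,"dy": 0.031,"dz": -0.103,"wx": 0,"wy": 0,"wz": 0,"gripper": -0.3},{"dx": 0.02,"dy": 0.031,"dz": -0.103,"wx": 0,"wy": 0,"wz": 0,"gripper": -0.3}]}}

```text
clock: 14.3
position: [431.2, -231.3, 130.8]
ee_rot: [-0.464, 0.534, 0.463, 0.534]
contact_force: [0.2, -0.1, -0.2]
gripper_width: 55.7
```

Run:
```python
from h import *
look("w12",[(430.3,-233,0),(430.3,-233,48)])
delta([430.3,-232,17],s=-1)
```

```text
expect [ 430. -233.    0.] at [323.5 219.4]
expect [ 430. -233.   48.] at [323.7 241.6]
t 14.35 pos [ 431.1 -231.4  130.7] F [ 0.1 -0.2 -0.3] w 55.6 | d [ 0.1137  0.0008 -0.0008] w [0.01 0.04 0.05]
```

View pics/w12.png

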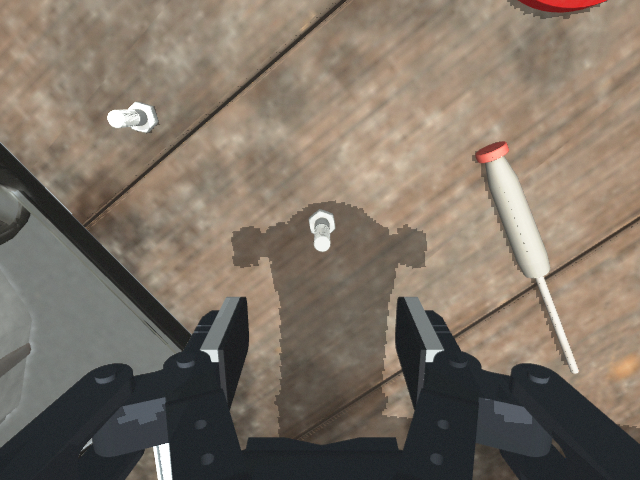

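Emit:
{"op": "arm_command", "data": {"rows": [{"dx": 0.03,"dy": 0.0008,"dz": -0.001,"wx": 0,"wy": 0,"wz": 0,"gripper": -0.3},{"dx": 0.07,"dy": 0.0008,"dz": -0.001,"wx": 0,"wy": 0,"wz": 0,"gripper": -0.3},{"dx": 0.095,"dy": 0.0008,"dz": -0.001,"wx": 0,"wy": 0,"wz": 0,"gripper": -0.3},{"dx": 0.11,"dy": 0.0008,"dz": -0.001,"wx": 0,"wy": 0,"wz": 0,"gripper": -0.3},{"dx": 0.1135,"dy": 0.0008,"dz": -0.001,"wx": 0,"wy": 0,"wz": 0,"gripper": -0.3},{"dx": 0.1135,"dy": 0.0008,"dz": -0.001,"wx": 0,"wy": 0,"wz": 0,"gripper": -0.3},{"dx": 0.1135,"dy": 0.0008,"dz": -0.001,"wx": 0,"wy": 0,"wz": 0,"gripper": -0.3},{"dx": 0.1135,"dy": 0.0008,"dz": -0.001,"wx": 0,"wy": 0,"wz": 0,"gripper": -0.3}]}}

```text
clock: 15.15
position: [431.1, -232.3, 18.3]
ee_rot: [-0.464, 0.533, 0.463, 0.535]
contact_force: [0.1, -0.2, 0.8]
gripper_width: 55.5
```

Run:
```python
from h import *
look("w13",[(430.3,-233,0),(430.3,-233,48)])
delta([430.3,-232,17],s=-1)
```

```text
expect [ 430. -233.    0.] at [324.3 291.8]
expect [ 430. -233.   48.] at [324.5 357.9]
t 15.2 pos [ 431.  -232.3   18.2] F [-0.7  0.1 -0. ] w 55.4 | d [0.0012 0.0007 0.0002] w [0.02 0.03 0.18]
```

View pics/w13.png

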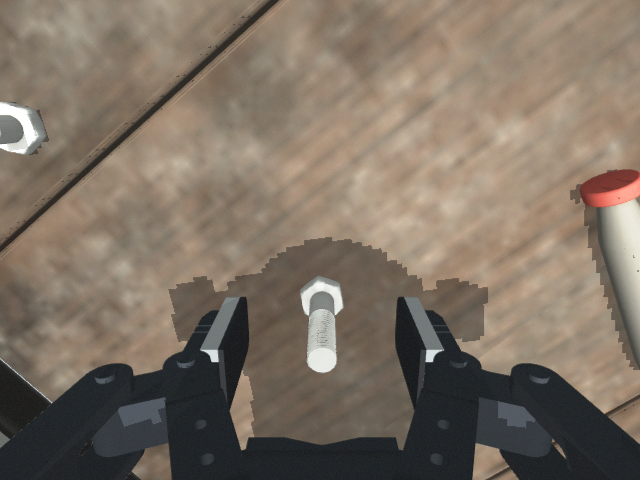

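Emit:
{"op": "arm_command", "data": {"rows": [{"dx": 0,"dy": 0,"dz": 0,"wx": 0,"wy": 0,"wz": 0,"gripper": 1},{"dx": 0,"dy": 0,"dz": 0,"wx": 0,"wy": 0,"wz": 0,"gripper": 1},{"dx": 0,"dy": 0,"dz": 0,"wx": 0,"wy": 0,"wz": 0,"gripper": 1},{"dx": 0,"dy": 0,"dz": 0,"wx": 0,"wy": 0,"wz": 0,"gripper": 1},{"dx": 0,"dy": 0,"dz": 0,"wx": 0,"wy": 0,"wz": 0,"gripper": 1},{"dx": 0,"dy": 0,"dz": 0,"wx": 0,"wy": 0,"wz": 0,"gripper": 1},{"dx": 0,"dy": 0,"dz": 0,"wx": 0,"wy": 0,"wz": 0,"gripper": 1},{"dx": 0,"dy": 0,"dz": 0,"wx": 0,"wy": 0,"wz": 0,"gripper": 1}]}}

```text
clock: 16.0
position: [431.2, -232.4, 18.5]
ee_rot: [-0.464, 0.533, 0.463, 0.535]
contact_force: [-0.6, 0.6, 4.9]
gripper_width: 8.2
```

Run:
```python
from h import *
delta([581,58.5,88],s=-1)
```

```text
t 16.0 pos [ 431.2 -232.4   18.5] F [-0.6  0.6  4.9] w 8.2 | d [-0.069  -0.1077  0.3091] w [0.03 0.02 0.2 ]
```

Emit:
{"op": "arm_command", "data": {"rows": [{"dx": -0.03,"dy": 0,"dz": 0,"wx": 0,"wy": 0,"wz": 0,"gripper": 1},{"dx": -0.07,"dy": 0,"dz": 0,"wx": 0,"wy": 0,"wz": 0,"gripper": 1},{"dx": -0.07,"dy": -0.008,"dz": 0.024,"wx": 0,"wy": 0,"wz": 0.1,"gripper": 1},{"dx": -0.07,"dy": -0.023,"dz": 0.066,"wx": 0,"wy": 0,"wz": 0.1,"gripper": 1},{"dx": -0.07,"dy": -0.039,"dz": 0.112,"wx": 0,"wy": 0,"wz": 0.2,"gripper": 1},{"dx": -0.07,"dy": -0.055,"dz": 0.158,"wx": 0,"wy": 0,"wz": 0.2,"gripper": 1},{"dx": -0.07,"dy": -0.071,"dz": 0.204,"wx": 0,"wy": 0,"wz": 0.2,"gripper": 1},{"dx": -0.07,"dy": -0.087,"dz": 0.25,"wx": 0,"wy": 0,"wz": 0.2,"gripper": 1}]}}

```text
clock: 16.8
position: [552.4, 4.8, 88.4]
ee_rot: [-0.463, 0.534, 0.464, 0.534]
contact_force: [0.3, 0.1, -0.0]
gripper_width: 8.1
```

Run:
```python
from h import *
delta([581,58.5,88],s=-1)
```

```text
t 16.8 pos [552.4   4.8  88.4] F [ 0.3  0.1 -0. ] w 8.1 | d [ 0.0004 -0.0208  0.0572] w [ 0.02  0.02 -0.04]
```

Emit:
{"op": "arm_command", "data": {"rows": [{"dx": 0,"dy": -0.012,"dz": 0.033,"wx": 0,"wy": 0,"wz": 0,"gripper": 1},{"dx": 0,"dy": -0.0208,"dz": 0.057,"wx": 0,"wy": 0,"wz": 0,"gripper": 1},{"dx": 0,"dy": -0.0208,"dz": 0.057,"wx": 0,"wy": 0,"wz": 0,"gripper": 1},{"dx": 0,"dy": -0.0208,"dz": 0.057,"wx": 0,"wy": 0,"wz": 0,"gripper": 1},{"dx": 0.02,"dy": -0.0208,"dz": 0.057,"wx": 0,"wy": 0,"wz": 0,"gripper": 1},{"dx": 0.04,"dy": -0.0208,"dz": 0.057,"wx": 0,"wy": 0,"wz": 0,"gripper": 1},{"dx": 0.05,"dy": -0.0208,"dz": 0.057,"wx": 0,"wy": 0,"wz": 0,"gripper": 1},{"dx": 0.05,"dy": -0.0208,"dz": 0.057,"wx": 0,"wy": 0,"wz": 0,"gripper": 1}]}}

```text
clock: 17.6
position: [579.3, 57.0, 36.9]
ee_rot: [-0.462, 0.536, 0.464, 0.533]
contact_force: [-0.5, -1.0, 0.3]
gripper_width: 7.9
```

Run:
```python
from h import *
look("w14",[(581,58,10),(581,58,58+8)])
delta([581,58.5,28.4],s=-1)
```

```text
expect [581  58  10] at [318.8 287.8]
expect [581  58  66] at [318.2 362.2]
t 17.65 pos [580.4  57.4  38.1] F [-0.3 -0.3  0.6] w 7.9 | d [ 0.0097 -0.0004  0.0012] w [-0.02 -0.03 -0.12]
```

View pics/w14.png

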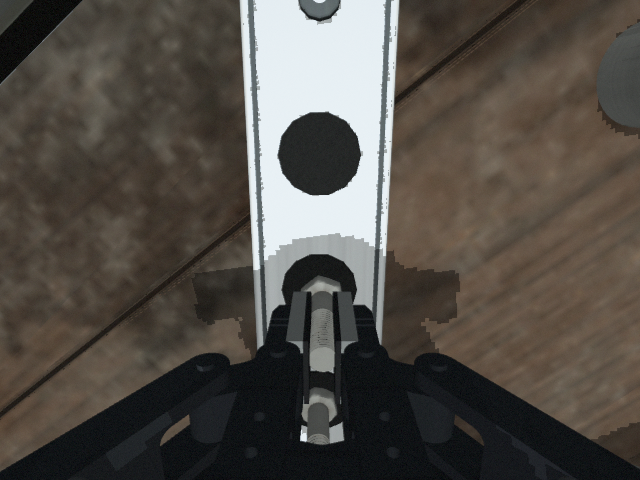

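Emit:
{"op": "arm_command", "data": {"rows": [{"dx": 0.005,"dy": -0.0005,"dz": 0.001,"wx": 0,"wy": 0,"wz": 0,"gripper": 1},{"dx": 0.008,"dy": -0.0005,"dz": 0.001,"wx": 0,"wy": 0,"wz": 0,"gripper": 1},{"dx": 0.009,"dy": -0.0005,"dz": 0.001,"wx": 0,"wy": 0,"wz": 0,"gripper": 1},{"dx": 0.009,"dy": -0.0005,"dz": 0.001,"wx": 0,"wy": 0,"wz": 0,"gripper": 1},{"dx": 0.009,"dy": -0.0005,"dz": 0.001,"wx": 0,"wy": 0,"wz": 0,"gripper": 1},{"dx": 0.009,"dy": -0.0005,"dz": 0.001,"wx": 0,"wy": 0,"wz": 0,"gripper": 1},{"dx": 0.009,"dy": -0.0005,"dz": 0.001,"wx": 0,"wy": 0,"wz": 0,"gripper": 1},{"dx": 0.009,"dy": -0.0005,"dz": 0.001,"wx": 0,"wy": 0,"wz": 0,"gripper": 1}]}}

```text
clock: 18.45
position: [581.1, 58.4, 29.2]
ee_rot: [-0.463, 0.535, 0.464, 0.534]
contact_force: [-0.6, 0.6, -0.4]
gripper_width: 7.8
```

Run:
```python
from h import *
look("w15",[(581,58,10),(581,58,58)])
delta([581,58.5,28.4],s=-1)
```

```text
expect [581  58  10] at [322.5 291.9]
expect [581  58  58] at [322.9 357.3]
t 18.5 pos [581.1  58.3  29.2] F [ 0.1 -1.  -0.3] w 8.1 | d [0.0008 0.0001 0.0002] w [-0.02 -0.03 -0.11]
```

View pics/w15.png

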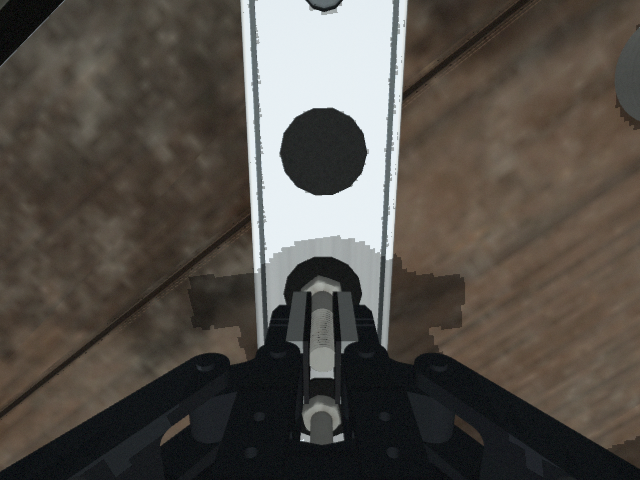

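Centred; lower the last 0.8 mm and release.

Emit:
{"op": "arm_command", "data": {"rows": [{"dx": 0.001,"dy": 0,"dz": 0,"wx": 0,"wy": 0,"wz": 0,"gripper": 1},{"dx": 0.001,"dy": 0,"dz": 0,"wx": 0,"wy": 0,"wz": 0,"gripper": 1},{"dx": 0.001,"dy": 0,"dz": 0,"wx": 0,"wy": 0,"wz": 0,"gripper": 1},{"dx": 0.001,"dy": 0,"dz": 0,"wx": 0,"wy": 0,"wz": 0,"gripper": 0.6},{"dx": 0.001,"dy": 0,"dz": 0,"wx": 0,"wy": 0,"wz": 0,"gripper": 0.4},{"dx": 0.001,"dy": 0,"dz": 0,"wx": 0,"wy": 0,"wz": 0,"gripper": 0.2},{"dx": 0.001,"dy": 0,"dz": 0,"wx": 0,"wy": 0,"wz": 0,"gripper": 0},{"dx": 0.001,"dy": 0,"dz": 0,"wx": 0,"wy": 0,"wz": 0,"gripper": 0}]}}

```text
clock: 19.3
position: [581.1, 58.3, 28.0]
ee_rot: [-0.463, 0.535, 0.464, 0.534]
contact_force: [-0.1, 0.2, -0.5]
gripper_width: 42.9
```

Run:
```python
from h import *
look("w16")
delta([533,-318,150],s=-1)
d=get_image("top"); K=d
for p in((533,-318,0),(533,-394,150),(533,-420,150),(590,-318,80),(580,-318,150)): print(p,proj(d,p).round(0))
cv2.imwrite("pics/top2.png",d["img"][:,:,::-1])
```

```text
t 19.35 pos [581.1  58.3  28. ] F [-0.1 -0.1  0.1] w 42.8 | d [-0.1217 -0.0054 -0.3794] w [-0.02 -0.03 -0.11]
(533, -318, 0) [479. 253.]
(533, -394, 150) [556. 242.]
(533, -420, 150) [571. 244.]
(590, -318, 80) [495. 215.]
(580, -318, 150) [512. 210.]
```

View pics/w16.png

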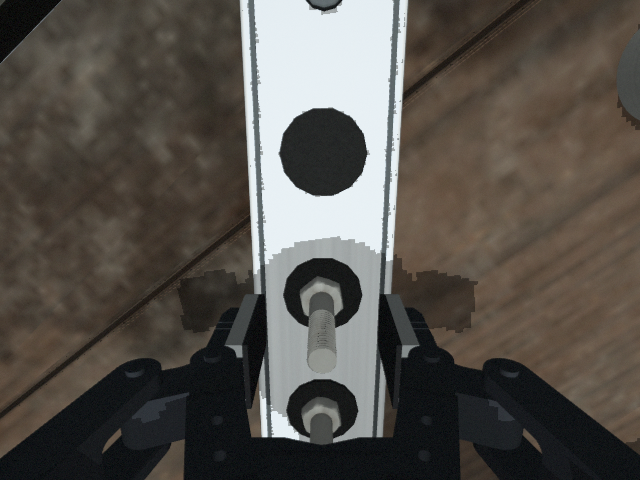

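View pics/top2.png

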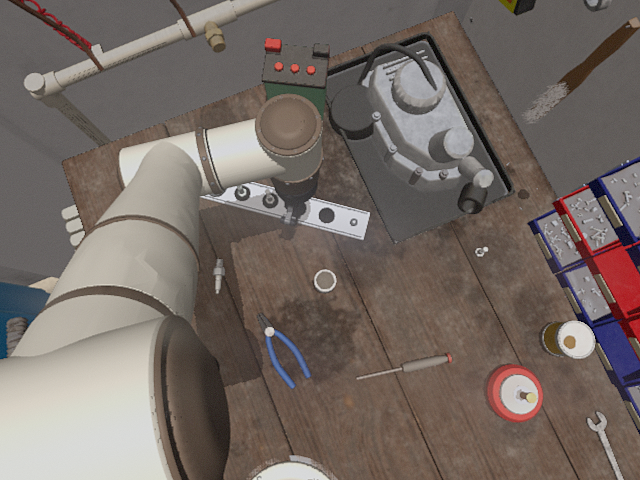

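Emit:
{"op": "arm_command", "data": {"rows": [{"dx": -0.04,"dy": 0,"dz": 0,"wx": 0,"wy": 0,"wz": 0,"gripper": 0},{"dx": -0.085,"dy": 0,"dz": 0,"wx": 0,"wy": 0,"wz": 0,"gripper": 0},{"dx": -0.13,"dy": 0,"dz": -0.025,"wx": 8,"wy": 0,"wz": 0,"gripper": 0},{"dx": -0.13,"dy": 0,"dz": -0.06,"wx": 16,"wy": 0,"wz": 0,"gripper": 0},{"dx": -0.13,"dy": 0,"dz": -0.1,"wx": 24,"wy": 0,"wz": 0,"gripper": 0},{"dx": -0.13,"dy": 0,"dz": -0.14,"wx": 32,"wy": 0,"wz": 0,"gripper": 0},{"dx": -0.13,"dy": 0,"dz": -0.18,"wx": 40,"wy": 0,"wz": 0,"gripper": 0},{"dx": -0.13,"dy": 0,"dz": -0.22,"wx": 48,"wy": 0,"wz": 0,"gripper": 0}]}}

```text
clock: 20.2
position: [549.7, -160.9, 158.4]
ee_rot: [-0.204, 0.678, 0.204, 0.676]
contact_force: [1.2, 0.8, -0.3]
gripper_width: 42.7
```

Run:
```python
from h import *
delta([533,-317,150],s=1,yaw=np.radians(60))
```

```text
t 20.2 pos [ 549.7 -160.9  158.4] F [ 1.2  0.8 -0.3] w 42.7 | d [ 0.0084 -0.1209 -0.1002] w [ 6.356e+01 -1.100e-01  1.000e-02]
```

Emit:
{"op": "arm_command", "data": {"rows": [{"dx": 0,"dy": -0.02,"dz": -0.017,"wx": 8,"wy": 0,"wz": 0,"gripper": -0.1},{"dx": 0,"dy": -0.045,"dz": -0.038,"wx": 16,"wy": 0,"wz": 0,"gripper": -0.1},{"dx": 0,"dy": -0.07,"dz": -0.058,"wx": 24,"wy": 0,"wz": 0,"gripper": -0.1},{"dx": 0,"dy": -0.095,"dz": -0.08,"wx": 32,"wy": 0,"wz": 0,"gripper": -0.1},{"dx": 0,"dy": -0.121,"dz": -0.1,"wx": 40,"wy": 0,"wz": 0,"gripper": -0.1},{"dx": 0,"dy": -0.121,"dz": -0.1,"wx": 48,"wy": 0,"wz": 0,"gripper": -0.1},{"dx": 0,"dy": -0.121,"dz": -0.1,"wx": 56,"wy": 0,"wz": 0,"gripper": -0.1},{"dx": 0,"dy": -0.121,"dz": -0.1,"wx": 63.6,"wy": 0,"wz": 0,"gripper": -0.1}]}}

```text
clock: 21.0
position: [533.0, -317.4, 158.2]
ee_rot: [0.185, 0.683, -0.186, 0.682]
contact_force: [0.1, -0.7, 0.6]
gripper_width: 47.2
```

Run:
```python
from h import *
look("w17",[(533,-318,0),(533,-318,37)])
delta([533,-317,14],s=1,yaw=np.radians(60))
```

```text
expect [ 533 -318    0] at [320.9 212.3]
expect [ 533 -318   37] at [320.8 226.1]
t 21.05 pos [ 533.  -317.2  158.2] F [0.  0.5 0.4] w 46.7 | d [1.442e-01 3.000e-04 1.000e-04] w [-0.59 -0.1   0.06]
```

View pics/w17.png

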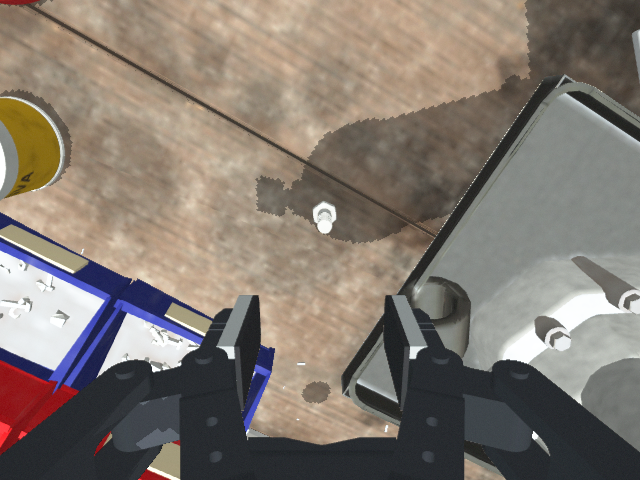

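Emit:
{"op": "arm_command", "data": {"rows": [{"dx": 0.03,"dy": 0.0015,"dz": 0,"wx": -0.5,"wy": 0,"wz": 0,"gripper": -0.1},{"dx": 0.07,"dy": 0.002,"dz": 0,"wx": -0.5,"wy": 0,"wz": 0,"gripper": -0.1},{"dx": 0.1,"dy": 0.002,"dz": 0,"wx": -0.5,"wy": 0,"wz": 0,"gripper": -0.1},{"dx": 0.115,"dy": 0.002,"dz": 0,"wx": -0.5,"wy": 0,"wz": 0,"gripper": -0.1},{"dx": 0.115,"dy": 0.002,"dz": 0,"wx": -0.5,"wy": 0,"wz": 0,"gripper": -0.1},{"dx": 0.115,"dy": 0.002,"dz": 0,"wx": -0.5,"wy": 0,"wz": 0,"gripper": -0.1},{"dx": 0.115,"dy": 0.002,"dz": 0,"wx": -0.5,"wy": 0,"wz": 0,"gripper": -0.1},{"dx": 0.115,"dy": 0.002,"dz": 0,"wx": -0.5,"wy": 0,"wz": 0,"gripper": -0.1}]}}

```text
clock: 21.85
position: [534.7, -315.8, 44.7]
ee_rot: [0.183, 0.683, -0.184, 0.683]
contact_force: [-0.3, 0.1, -0.2]
gripper_width: 47.1
```

Run:
```python
from h import *
look("w18",[(534,-316,0),(534,-316,37)])
delta([534,-316,14],s=1,yaw=np.radians(60))
```

```text
expect [ 534 -316    0] at [320.3 268.1]
expect [ 534 -316   37] at [320.1 303.1]
t 21.9 pos [ 534.5 -315.7   44.5] F [ 0.4 -0.3  0.6] w 47.2 | d [ 0.0305 -0.0005 -0.0003] w [-0.07  0.04  0.03]
```

View pics/w18.png

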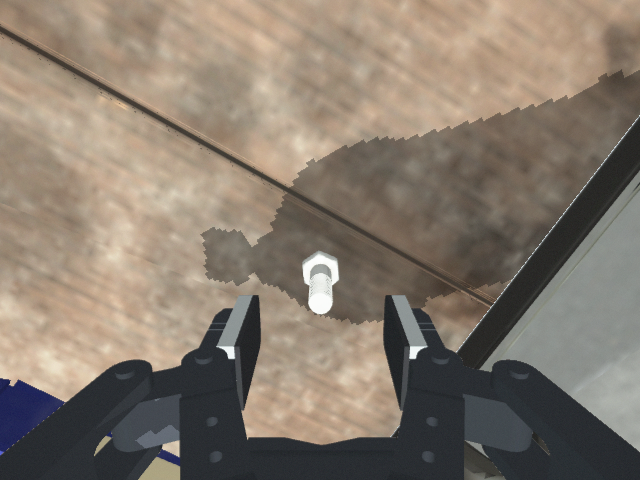

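Emit:
{"op": "arm_command", "data": {"rows": [{"dx": 0.02,"dy": -0.0005,"dz": 0,"wx": 0,"wy": 0,"wz": 0,"gripper": -0.1},{"dx": 0.03,"dy": -0.0005,"dz": 0,"wx": 0,"wy": 0,"wz": 0,"gripper": -0.1},{"dx": 0.031,"dy": -0.0005,"dz": 0,"wx": 0,"wy": 0,"wz": 0,"gripper": -0.1},{"dx": 0.031,"dy": -0.0005,"dz": 0,"wx": 0,"wy": 0,"wz": 0,"gripper": -0.1},{"dx": 0.031,"dy": -0.0005,"dz": 0,"wx": 0,"wy": 0,"wz": 0,"gripper": -0.1},{"dx": 0.031,"dy": -0.0005,"dz": 0,"wx": 0,"wy": 0,"wz": 0,"gripper": -0.1},{"dx": 0.031,"dy": -0.0005,"dz": 0,"wx": 0,"wy": 0,"wz": 0,"gripper": -0.1},{"dx": 0.031,"dy": -0.0005,"dz": 0,"wx": 0,"wy": 0,"wz": 0,"gripper": -0.1}]}}

```text
clock: 22.7
position: [534.4, -316.2, 13.9]
ee_rot: [0.183, 0.683, -0.184, 0.683]
contact_force: [0.2, -0.3, -0.1]
gripper_width: 46.7
```

Emit:
{"op": "arm_command", "data": {"rows": [{"dx": 0,"dy": 0,"dz": 0,"wx": 0,"wy": 0,"wz": 0,"gripper": 1},{"dx": 0,"dy": 0,"dz": 0,"wx": 0,"wy": 0,"wz": 0,"gripper": 1},{"dx": 0,"dy": 0,"dz": 0,"wx": 0,"wy": 0,"wz": 0,"gripper": 1},{"dx": 0,"dy": 0,"dz": 0,"wx": 0,"wy": 0,"wz": 0,"gripper": 1},{"dx": 0,"dy": 0,"dz": 0,"wx": 0,"wy": 0,"wz": 0,"gripper": 1},{"dx": 0,"dy": 0,"dz": 0,"wx": 0,"wy": 0,"wz": 0,"gripper": 1},{"dx": 0,"dy": 0,"dz": 0,"wx": 0,"wy": 0,"wz": 0,"gripper": 1},{"dx": 0,"dy": 0,"dz": 0,"wx": 0,"wy": 0,"wz": 0,"gripper": 1}]}}

```text
clock: 23.5
position: [534.6, -316.3, 14.1]
ee_rot: [0.183, 0.682, -0.184, 0.683]
contact_force: [-0.9, -0.7, 2.6]
gripper_width: 7.9
```

Run:
```python
from h import *
delta([572.5,-1,100],s=-1)
look("w19")
```

```text
t 23.5 pos [ 534.6 -316.3   14.1] F [-0.9 -0.7  2.6] w 7.9 | d [-0.0862  0.2919 -0.125 ] w [-1.1195e+02  4.0000e-02  1.1000e-01]
```

View pics/w19.png

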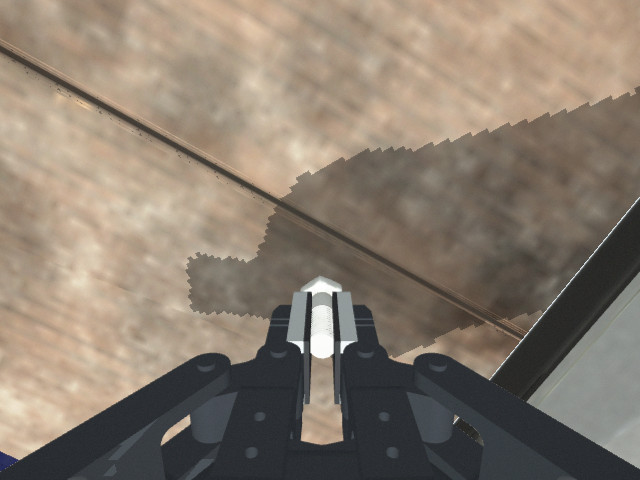

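Emit:
{"op": "arm_command", "data": {"rows": [{"dx": -0.03,"dy": 0,"dz": 0,"wx": 0,"wy": 0,"wz": 0,"gripper": 1},{"dx": -0.075,"dy": 0,"dz": 0,"wx": 0,"wy": 0,"wz": 0,"gripper": 1},{"dx": -0.12,"dy": 0.01,"dz": -0.02,"wx": 0,"wy": 0,"wz": 0,"gripper": 1},{"dx": -0.13,"dy": 0.04,"dz": -0.04,"wx": -4,"wy": 0,"wz": 0,"gripper": 1},{"dx": -0.13,"dy": 0.08,"dz": -0.06,"wx": -12,"wy": 0,"wz": 0,"gripper": 1},{"dx": -0.13,"dy": 0.12,"dz": -0.08,"wx": -20,"wy": 0,"wz": 0,"gripper": 1},{"dx": -0.13,"dy": 0.16,"dz": -0.095,"wx": -28,"wy": 0,"wz": 0,"gripper": 1},{"dx": -0.13,"dy": 0.2,"dz": -0.11,"wx": -36,"wy": 0,"wz": 0,"gripper": 1}]}}

```text
clock: 24.35
position: [538.8, -86.2, 143.6]
ee_rot: [-0.039, 0.706, 0.038, 0.706]
contact_force: [1.4, -0.3, -0.4]
gripper_width: 7.6
```

Run:
```python
from h import *
delta([572.5,-1,100],s=-1)
```

```text
t 24.35 pos [538.8 -86.2 143.6] F [ 1.4 -0.3 -0.4] w 7.6 | d [0.0435 0.0811 0.0427] w [-7.564e+01 -1.000e-02  7.000e-02]
```

Emit:
{"op": "arm_command", "data": {"rows": [{"dx": 0,"dy": 0.03,"dz": 0.016,"wx": -8,"wy": 0,"wz": 0,"gripper": 1},{"dx": 0,"dy": 0.06,"dz": 0.032,"wx": -16,"wy": 0,"wz": 0,"gripper": 1},{"dx": 0,"dy": 0.081,"dz": 0.043,"wx": -24,"wy": 0,"wz": 0,"gripper": 1},{"dx": 0,"dy": 0.081,"dz": 0.043,"wx": -32,"wy": 0,"wz": 0,"gripper": 1},{"dx": 0,"dy": 0.081,"dz": 0.043,"wx": -40,"wy": 0,"wz": 0,"gripper": 1},{"dx": 0,"dy": 0.081,"dz": 0.043,"wx": -48,"wy": 0,"wz": 0,"gripper": 1},{"dx": 0,"dy": 0.081,"dz": 0.043,"wx": -56,"wy": 0,"wz": 0,"gripper": 1},{"dx": 0,"dy": 0.081,"dz": 0.043,"wx": -64,"wy": 0,"wz": 0,"gripper": 1}]}}

```text
clock: 25.15
position: [572.2, -0.9, 142.8]
ee_rot: [-0.409, 0.578, 0.408, 0.577]
contact_force: [-0.2, 0.2, -1.2]
gripper_width: 7.7
```

Run:
```python
from h import *
delta([572.5,-1,60],s=-1)
```

```text
t 25.15 pos [572.2  -0.9 142.8] F [-0.2  0.2 -1.2] w 7.7 | d [ 0.0828 -0.0003  0.0001] w [-11.32  -0.05  -0.03]
```

Emit:
{"op": "arm_command", "data": {"rows": [{"dx": 0.02,"dy": 0,"dz": 0,"wx": -6,"wy": 0,"wz": 0,"gripper": 1},{"dx": 0.05,"dy": 0,"dz": 0,"wx": -11.3,"wy": 0,"wz": 0,"gripper": 1},{"dx": 0.08,"dy": 0,"dz": 0,"wx": -11.3,"wy": 0,"wz": 0,"gripper": 1},{"dx": 0.095,"dy": 0,"dz": 0,"wx": -11.3,"wy": 0,"wz": 0,"gripper": 1},{"dx": 0.105,"dy": 0,"dz": 0,"wx": -11.3,"wy": 0,"wz": 0,"gripper": 1},{"dx": 0.11,"dy": 0,"dz": 0,"wx": -11.3,"wy": 0,"wz": 0,"gripper": 1},{"dx": 0.11,"dy": 0,"dz": 0,"wx": -11.3,"wy": 0,"wz": 0,"gripper": 1},{"dx": 0.11,"dy": 0,"dz": 0,"wx": -11.3,"wy": 0,"wz": 0,"gripper": 1}]}}

```text
clock: 25.95
position: [572.8, -0.8, 33.6]
ee_rot: [-0.464, 0.534, 0.463, 0.534]
contact_force: [0.4, -0.4, 0.0]
gripper_width: 7.7
```

Run:
```python
from h import *
look("w20",[(572.5,-1.5,10),(572.5,-1.5,33-14+37)])
delta([572.5,-1,24.2],s=-1)
```

```text
expect [572.  -2.  10.] at [322.9 286.8]
expect [572.  -2.  56.] at [323.  345.1]
t 26.0 pos [572.8  -0.8  33.8] F [-0.4  0.1 -0.3] w 7.8 | d [ 0.0096  0.0003 -0.0002] w [-0.01 -0.01  0.07]
```

View pics/w20.png

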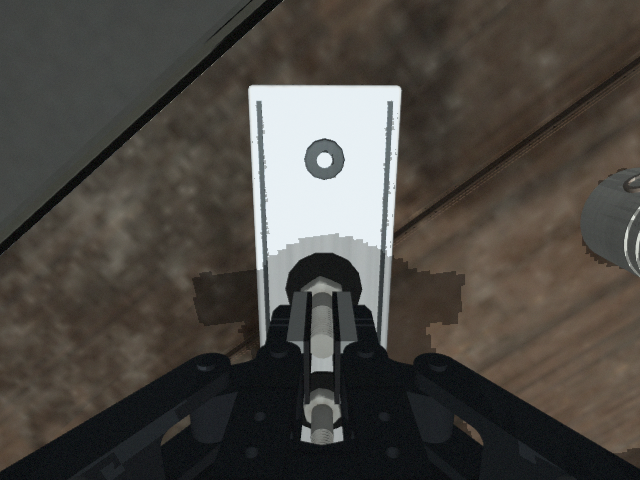

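Emit:
{"op": "arm_command", "data": {"rows": [{"dx": 0.005,"dy": 0,"dz": 0,"wx": 0,"wy": 0,"wz": 0,"gripper": 1},{"dx": 0.008,"dy": 0,"dz": 0,"wx": 0,"wy": 0,"wz": 0,"gripper": 1},{"dx": 0.0085,"dy": 0,"dz": 0,"wx": 0,"wy": 0,"wz": 0,"gripper": 1},{"dx": 0.0085,"dy": 0,"dz": 0,"wx": 0,"wy": 0,"wz": 0,"gripper": 1},{"dx": 0.0085,"dy": 0,"dz": 0,"wx": 0,"wy": 0,"wz": 0,"gripper": 1},{"dx": 0.0085,"dy": 0,"dz": 0,"wx": 0,"wy": 0,"wz": 0,"gripper": 1},{"dx": 0.0085,"dy": 0,"dz": 0,"wx": 0,"wy": 0,"wz": 0,"gripper": 1},{"dx": 0.0085,"dy": 0,"dz": 0,"wx": 0,"wy": 0,"wz": 0,"gripper": 1}]}}

```text
clock: 26.8
position: [572.9, -0.8, 25.4]
ee_rot: [-0.464, 0.534, 0.463, 0.534]
contact_force: [-0.4, -0.2, -0.6]
gripper_width: 7.8
```

Run:
```python
from h import *
look("w21",[(572.5,-1.5,10),(572.5,-1.5,47)])
delta([572.5,-1,24.1],s=-1)
```

```text
expect [572.  -2.  10.] at [323.3 295. ]
expect [572.  -2.  47.] at [323.4 343.8]
t 26.85 pos [572.9  -0.8  25.4] F [ 0.2  0.7 -0.4] w 7.3 | d [ 0.0013  0.0004 -0.0002] w [-0.01 -0.01  0.08]
```

View pics/w21.png

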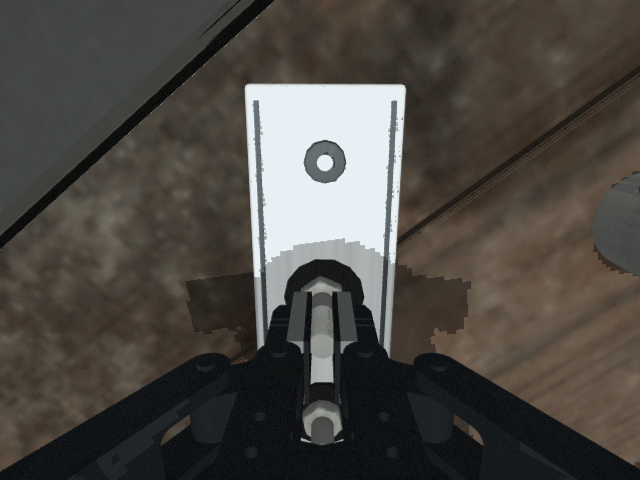

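Emit:
{"op": "arm_command", "data": {"rows": [{"dx": 0.001,"dy": 0,"dz": 0,"wx": 0,"wy": 0,"wz": 0,"gripper": 1},{"dx": 0.0014,"dy": 0,"dz": 0,"wx": 0,"wy": 0,"wz": 0,"gripper": 1},{"dx": 0.0014,"dy": 0,"dz": 0,"wx": 0,"wy": 0,"wz": 0,"gripper": 1},{"dx": 0.0014,"dy": 0,"dz": 0,"wx": 0,"wy": 0,"wz": 0,"gripper": 0.6},{"dx": 0.0014,"dy": 0,"dz": 0,"wx": 0,"wy": 0,"wz": 0,"gripper": 0.4},{"dx": 0.0014,"dy": 0,"dz": 0,"wx": 0,"wy": 0,"wz": 0,"gripper": 0.2},{"dx": 0.0014,"dy": 0,"dz": 0,"wx": 0,"wy": 0,"wz": 0,"gripper": 0},{"dx": 0.0014,"dy": 0,"dz": 0,"wx": 0,"wy": 0,"wz": 0,"gripper": 0}]}}

```text
clock: 27.65
position: [572.9, -0.8, 23.9]
ee_rot: [-0.464, 0.534, 0.463, 0.534]
contact_force: [0.1, -0.3, -0.6]
gripper_width: 42.5
```

Emit:
{"op": "arm_command", "data": {"rows": [{"dx": -0.03,"dy": 0,"dz": 0,"wx": 0,"wy": 0,"wz": 0,"gripper": 0},{"dx": -0.075,"dy": 0,"dz": 0,"wx": 0,"wy": 0,"wz": 0,"gripper": 0},{"dx": -0.12,"dy": 0,"dz": 0,"wx": 0,"wy": 0,"wz": 0,"gripper": 0},{"dx": -0.15,"dy": 0.02,"dz": 0,"wx": 0,"wy": 0,"wz": 0,"gripper": 0},{"dx": -0.15,"dy": 0.06,"dz": 0,"wx": 0,"wy": 0,"wz": 0,"gripper": 0},{"dx": -0.15,"dy": 0.1,"dz": -0.03,"wx": 0,"wy": 0,"wz": 0,"gripper": 0},{"dx": -0.15,"dy": 0.12,"dz": -0.07,"wx": 0,"wy": 0,"wz": 0,"gripper": 0},{"dx": -0.15,"dy": 0.12,"dz": -0.11,"wx": 0,"wy": 0,"wz": 0,"gripper": 0}]}}

```text
clock: 28.45
position: [435.2, -93.1, 174.2]
ee_rot: [-0.464, 0.533, 0.464, 0.534]
contact_force: [2.0, -0.9, 0.4]
gripper_width: 42.6
```

Emit:
{"op": "arm_command", "data": {"rows": [{"dx": 0,"dy": 0,"dz": -0.04,"wx": 0,"wy": 0,"wz": 0,"gripper": 0},{"dx": 0,"dy": 0,"dz": -0.08,"wx": 0,"wy": 0,"wz": 0,"gripper": 0},{"dx": 0,"dy": 0,"dz": -0.12,"wx": 0,"wy": 0,"wz": 0,"gripper": 0},{"dx": 0,"dy": 0,"dz": -0.14,"wx": 0,"wy": 0,"wz": 0,"gripper": 0},{"dx": 0,"dy": 0,"dz": -0.14,"wx": 0,"wy": 0,"wz": 0,"gripper": 0},{"dx": 0,"dy": 0,"dz": -0.14,"wx": 0,"wy": 0,"wz": 0,"gripper": 0},{"dx": 0,"dy": 0,"dz": -0.14,"wx": 0,"wy": 0,"wz": 0,"gripper": 0},{"dx": 0,"dy": 0,"dz": -0.14,"wx": 0,"wy": 0,"wz": 0,"gripper": 0}]}}

```text
clock: 29.25
position: [416.0, -230.9, 174.2]
ee_rot: [-0.465, 0.533, 0.464, 0.534]
contact_force: [0.2, -1.1, 0.1]
gripper_width: 42.7
```

Run:
```python
from h import *
d=get_image("top")
cv2.imwrite("pics/top3.png",cv2.resize(d["img"][150:260,180:380,::-1],None,fx=4,fy=4,interpolation=cv2.INTER_CUBIC))
d=get_image("scene")
cv2.imwrite("pics/sc3.png",cv2.resize(d["img"][160:280,270:420,::-1],None,fx=5,fy=5,interpolation=cv2.INTER_CUBIC))
delta([572,-1,200],s=-1)
```

```text
t 29.35 pos [ 416.1 -231.   174.3] F [-0.1  0.3  0.1] w 42.6 | d [-0.0254 -0.1229  0.2493] w [0.22 0.03 0.08]
```

View pics/top3.png

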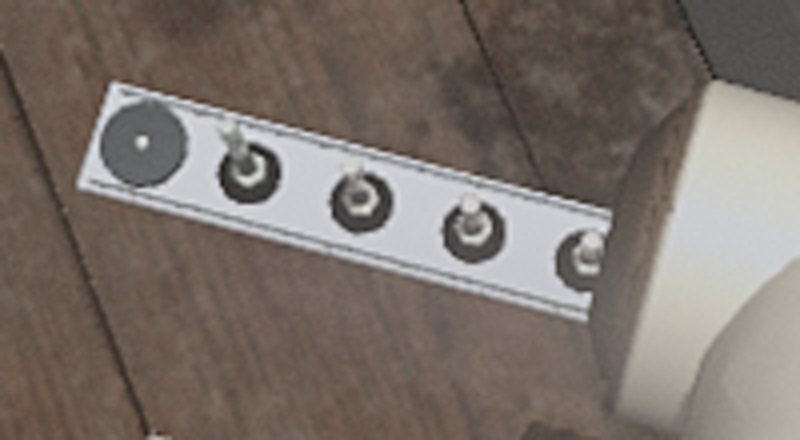

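View pics/sc3.png

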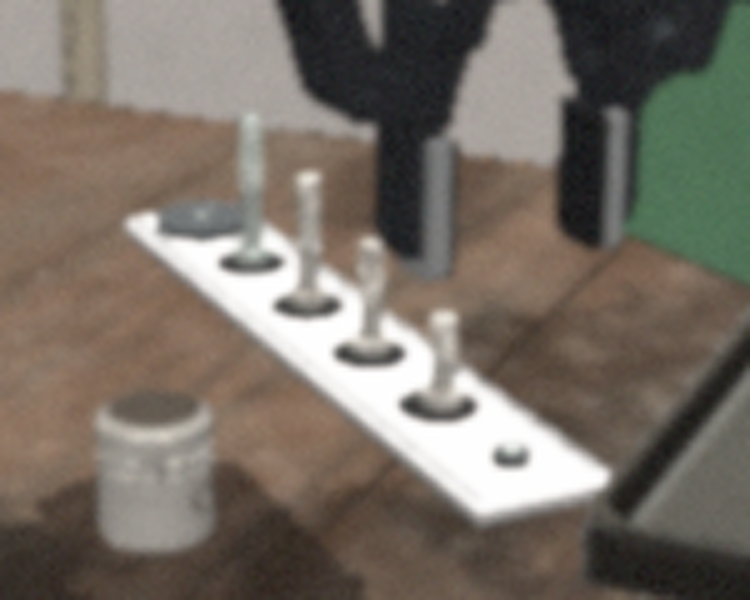

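All four bolts stand upright, centred on their pads and descending in length from the large disc. The gripper is clear of everything.

```bash
python3 -c "
from bench import arm
print(arm.job_done())"
```

```text
the job is handed in; nothing more can be done
None
```

All four bolts are standing on their pads in order of length, released, and I handed the job in at about 29 s of the 104 s allowed. From the large disc to the small one they run 70, 58, 48 and 37 mm.

- **Placement:** in the last top and scene pictures each bolt stands upright on its own pad, and I judge each to be within about 2 mm of the centre. The arm partly hid the 37 mm bolt in the last top picture. The scene picture showed it in full, upright and on its pad.
- **Contact:** the gripper was open and clear of everything. The wrist force reading was near zero at hand-in and stayed below 7 N in every reading I took.
- **Disagreements:** the networks found no bolts in the top view, so I measured the bolts by eye in the top and scene pictures. Their heights came out within 1.5 mm of the given lengths. The wrist camera and the arm's measured position differed by about 1–2 mm, within the stated calibration error. No check failed.

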